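# Fit the irrigation controller's station modules and pin the retaining bar

## Robot

A 6-joint arm with a two-finger parallel gripper is mounted at the origin on the work surface. World frame = base frame: x ahead of the robot, y to its left, z up, the work surface at z = 0. Lengths are in mm, angles in rad, forces in N, time in s.
With the tool pointing down it reaches from about 350 to 975 mm from the base axis. Payload 7.1 kg.
Tool frame: the origin (TCP) lies midway between the tips of the shut fingers; the grasp point (between the pads) lies 19 mm behind it; z points along the fingers, y is the line along which they close (so a half turn about z gives the same grasp; the last joint's range is limited). The gripper opens to 88 mm and grips with 3 to 60 N. Pads are 20 mm wide; open, the fingers measure 115 mm over their backs; the gripper's body (75 mm by 178 mm) begins 61 mm behind the grasp point.
Start: joints at [-1.299, 0.423, 1.63, -0, 1.089, -0.019], TCP at [179.217, -598.737, 222.675] pointing down, gripper open.
Joint ranges: [-3, 3], [-0.9, 2.11], [0.09, 2.58], [-1.31, 4.45], [0.11, 2.69], [-2.54, 2.54]. Speed limits (rad/s): [2.39, 2.39, 3.01, 3.14, 3.14, 3.14].

## Interface

Orientations are given as a rotation vector (axis times angle).
In Python, from workcell import ctrl gives the robot as it stands. The module is installed in compiled form; this text tells all that it offers.
- The arm moves only by the tool apply_moves, never from a script. Its argument "targets" is a list of rows, each a list of 3 entries, a list of its own where there are three numbers: the opening, from -1 (shut) to 1 (fully open), then the shift along the tool's x, y, z normalised to -1 to 1, where 1 is 5 cm, then the turn, a rotation vector about the tool's x, y, z normalised to -1 to 1, where 1 is 90 degrees. In form: [[jaw, [x, y, z], [wx, wy, wz]], ...]. A call has 1 to 8 rows; each row shifts and turns the commanded pose from where the row before left it, along the tool's axes as they then stand; what a row does not reach is not made up. A row lasts 1/8 s, in which the tool goes at most 62.5 mm and 10.7 degrees, less where a joint would pass 70% of its speed; a pose out of reach is approached as far as the arm can. A call with a number of a shift or a turn outside -1 to 1 is refused whole. A call with a gripper value outside its range is refused whole. The fingers move at their own pace and stop on an object; the grip force is fixed at half the most. Time passes only in rows, so rows that do not move let the fingers close. It gives the time, the measured TCP pose, the force, the opening and the grip force at its end, in the units of the state.
- ctrl.get_obs(): the state, without advancing time (a new reading comes with each control period).
- ctrl.get_image(name): name is "side" or "top"; returns a dict with "pixels" (384x512x3 uint8, blue, green, red), "camera_matrix" (3x3 intrinsics, pixels), "view" (4x4, takes a point from world to camera coordinates). Camera axes: x right, y down, z forward; pixel columns grow to the right and rows downward; lengths in mm; the calibration is good to about 2 mm. A picture is of the moment at which its call begins. There is no depth.
- ctrl.close_job(): hands the job in; it is judged then, once.
Trained networks look in the newest picture that a camera, given by its name, has taken for a name from the list of things; names that differ only in an ending like _2 or _b are one class to them, and where a whole thing is asked for, a point or a joint stands for the part that bears it (a point fixed in the world has none). Each returns a list of dicts, best first, with "score" (0 to 1); they miss things now and then, are a little off and sometimes report something else, mostly with a low value. They report only what shows in the picture. A call takes as long as a camera call. They do not tell look-alikes from the thing itself.
- ctrl.masks_of(label, camera): "region" (384x512 bool, what is visible of it) and "bbox" ([left, top, right, bottom] in pixels, round what is visible of it).
- ctrl.pinpoint(label, camera): "xy" ([column, row] in pixels: a listed point, or the origin of a listed thing).
The state is a dict: "t": time; "qpos": joint angles; "qvel": joint speeds; "joint_torque": joint torques, N m; "ee_pos": TCP position; "orientation": TCP orientation; "ft_force": force on the tool from outside, world axes, zero at the start; "moment": the same for the moment, N m; "width": finger opening in mm; "grasp_force": force on a finger pad.
Only numpy, scipy, OpenCV 4.12 (cv2) and the standard library are available. Lean on these libraries where they do the work, as an engineer would, in place of code of your own. Each camera call takes 0.05 s, during which the arm holds its last target. There are 200 camera calls.

## Task

Fit the station modules to the bench irrigation controller: pull the headed pin out of the fork and stand it in its rest, swing the retaining bar out of the way, and plug every module on the table fully home into a socket of its own (any socket). Then swing the bar back over them until its lug is in the fork, and push the pin down through fork and lug again until its head seats on the fork. Leave everything else on the bench where it is.

Things in the scene. Friction and masses are not known exactly. Their poses are not given: they have to be found in the camera images.
- module1: Plug-in station module standing on the table on its plug: a white body 54 x 46 mm (its x and y) and 30 mm tall on a heavy black rectangular plug foot 46 x 38 mm, 20 mm tall; 50 mm tall overall, about 0.18 kg. Origin: centre of the underside of the foot; z up. All modules are alike, fit any socket, either way round. Between two and four are present.
- module2: Plug-in station module standing on the table on its plug: a white body 54 x 46 mm (its x and y) and 30 mm tall on a heavy black rectangular plug foot 46 x 38 mm, 20 mm tall; 50 mm tall overall, about 0.18 kg. Origin: centre of the underside of the foot; z up. All modules are alike, fit any socket, either way round. Between two and four are present.
- module3: Plug-in station module standing on the table on its plug: a white body 54 x 46 mm (its x and y) and 30 mm tall on a heavy black rectangular plug foot 46 x 38 mm, 20 mm tall; 50 mm tall overall, about 0.18 kg. Origin: centre of the underside of the foot; z up. All modules are alike, fit any socket, either way round. Between two and four are present.
- module4: Plug-in station module standing on the table on its plug: a white body 54 x 46 mm (its x and y) and 30 mm tall on a heavy black rectangular plug foot 46 x 38 mm, 20 mm tall; 50 mm tall overall, about 0.18 kg. Origin: centre of the underside of the foot; z up. All modules are alike, fit any socket, either way round. Between two and four are present.
- socket1 (a point): Socket 1 of the base, counted from the pivot end: a rectangular hole 48.5 (base x) by 40.5 mm (base y), 24 mm deep, 2 mm chamfer, 56 mm from the next; the point is the centre of its mouth, on the base top; axes as the base's. A module fully home rests with its body's shoulder on the base top, its foot 20 mm below the mouth and its top 30 mm above.
- socket2 (a point): Socket 2 of the base, counted from the pivot end: a rectangular hole 48.5 (base x) by 40.5 mm (base y), 24 mm deep, 2 mm chamfer, 56 mm from the next; the point is the centre of its mouth, on the base top; axes as the base's. A module fully home rests with its body's shoulder on the base top, its foot 20 mm below the mouth and its top 30 mm above.
- socket3 (a point): Socket 3 of the base, counted from the pivot end: a rectangular hole 48.5 (base x) by 40.5 mm (base y), 24 mm deep, 2 mm chamfer, 56 mm from the next; the point is the centre of its mouth, on the base top; axes as the base's. A module fully home rests with its body's shoulder on the base top, its foot 20 mm below the mouth and its top 30 mm above.
- socket4 (a point): Socket 4 of the base, counted from the pivot end: a rectangular hole 48.5 (base x) by 40.5 mm (base y), 24 mm deep, 2 mm chamfer, 56 mm from the next; the point is the centre of its mouth, on the base top; axes as the base's. A module fully home rests with its body's shoulder on the base top, its foot 20 mm below the mouth and its top 30 mm above.
- base: Grey controller base fixed on the table, 100 x 310 x 35 mm (x, y, z); origin: centre of its underside. Four sockets in a row along its y. 135 mm from the centre stand, at -y, the bar's pivot post and, at +y, a steel fork: two level plates 46 x 44 mm, 58-67 and 81-89 mm above the table, each with an upright 16.5 mm hole, joined by a web at +x, open towards -x.
- bar (a joint): Steel retaining bar turning level about the pivot post, rad: 0 = closed, along base +y over the sockets, against its stop, holes of lug and fork in line; grows to 1.6 as it swings towards base -x (anticlockwise from above). Starts closed. Friction 0.12 N m: stays where left. 18 mm wide, 69 to 79 mm above the table (4 mm over seated modules). Below about 1.3 rad it is in the way of some sockets.
- bar_pivot (a point): Point on the bar's turning axis, at the underside of the bar, 69 mm above the table.
- bar_handle (a point): Top of the upright round black handle on the bar, 20 mm in diameter and 45 mm tall (79 to 124 mm above the table), 150 mm from the pivot.
- lug (a point): Centre of the 16.5 mm hole in the lug at the bar's end (40 mm square, 10 mm thick), at its top face, 270 mm from the pivot.
- fork (a point): Centre of the hole in the fork's upper plate, at the plate's top face (89 mm above the table).
- pin: Headed steel pin, at the start upright through fork and lug, locking the bar: shank 14 mm in diameter and 48 mm long with a tapered tip, flange 32 mm in diameter and 5 mm thick, black round knob 24 mm in diameter and 32 mm tall above it (85 mm overall, about 0.12 kg). Origin: centre of the tip's end; z towards the knob.
- pin_seat (a point): Centre of the underside of the pin's flange, 48 mm above the tip: it lies on the fork's upper plate when the pin is seated.
- pin_rest: Black block fixed on the table, 50 x 50 x 52 mm, with an upright hole 17 mm wide through it, the empty rest for the pin: put in, the pin stands with its flange on the block's top. Origin: centre of its underside.
- pot_a: White plant pot with leaves, 70 mm wide, 65 mm tall; origin under its centre. Bystander.
- pot_b: White plant pot with leaves, 64 mm wide, 60 mm tall; origin under its centre. Bystander.
- saucer: Terracotta saucer, 60 mm wide, 12 mm tall; origin under its centre. Bystander.
- stake: White plant label lying flat, 100 x 22 x 5 mm; origin under its centre. Bystander.
- trowel: Spatula-shaped hand tool lying on the table, 240 mm long along its x, handle to -x. Bystander.
- feed: White bottle of feed, 66 mm wide, 170 mm tall; origin under its centre. Bystander.
- twine: Roll of twine, 64 mm wide, 50 mm tall; origin under its centre. Bystander.
Not all that is in view belongs to the job. What is meant by the pin is not pink, and is the smaller of those in its own colour.

How it is judged (in metres and radians):
On the way, in this order (a step that is already met when the one before it is completed fails the run):
1. the pin stands in its rest (horizontal distance between pin_seat and pin_rest below 0.006 m and z of pin_seat in the frame of pin_rest below 0.057 m and angle between pin's own z axis and vertical below 0.12 rad), for 0.2 s.
2. every module present is plugged fully home in a socket (((horizontal distance between module1 and socket1 below 0.005 m and z of module1 in the frame of socket1 below -0.0175 m and angle between module1's own z axis and vertical below 0.08 rad) or (horizontal distance between module1 and socket2 below 0.005 m and z of module1 in the frame of socket2 below -0.0175 m and angle between module1's own z axis and vertical below 0.08 rad) or (horizontal distance between module1 and socket3 below 0.005 m and z of module1 in the frame of socket3 below -0.0175 m and angle between module1's own z axis and vertical below 0.08 rad) or (horizontal distance between module1 and socket4 below 0.005 m and z of module1 in the frame of socket4 below -0.0175 m and angle between module1's own z axis and vertical below 0.08 rad)) and ((horizontal distance between module2 and socket1 below 0.005 m and z of module2 in the frame of socket1 below -0.0175 m and angle between module2's own z axis and vertical below 0.08 rad) or (horizontal distance between module2 and socket2 below 0.005 m and z of module2 in the frame of socket2 below -0.0175 m and angle between module2's own z axis and vertical below 0.08 rad) or (horizontal distance between module2 and socket3 below 0.005 m and z of module2 in the frame of socket3 below -0.0175 m and angle between module2's own z axis and vertical below 0.08 rad) or (horizontal distance between module2 and socket4 below 0.005 m and z of module2 in the frame of socket4 below -0.0175 m and angle between module2's own z axis and vertical below 0.08 rad)) and ((horizontal distance between module3 and socket1 below 0.005 m and z of module3 in the frame of socket1 below -0.0175 m and angle between module3's own z axis and vertical below 0.08 rad) or (horizontal distance between module3 and socket2 below 0.005 m and z of module3 in the frame of socket2 below -0.0175 m and angle between module3's own z axis and vertical below 0.08 rad) or (horizontal distance between module3 and socket3 below 0.005 m and z of module3 in the frame of socket3 below -0.0175 m and angle between module3's own z axis and vertical below 0.08 rad) or (horizontal distance between module3 and socket4 below 0.005 m and z of module3 in the frame of socket4 below -0.0175 m and angle between module3's own z axis and vertical below 0.08 rad)) and ((horizontal distance between module4 and socket1 below 0.005 m and z of module4 in the frame of socket1 below -0.0175 m and angle between module4's own z axis and vertical below 0.08 rad) or (horizontal distance between module4 and socket2 below 0.005 m and z of module4 in the frame of socket2 below -0.0175 m and angle between module4's own z axis and vertical below 0.08 rad) or (horizontal distance between module4 and socket3 below 0.005 m and z of module4 in the frame of socket3 below -0.0175 m and angle between module4's own z axis and vertical below 0.08 rad) or (horizontal distance between module4 and socket4 below 0.005 m and z of module4 in the frame of socket4 below -0.0175 m and angle between module4's own z axis and vertical below 0.08 rad))), for 0.2 s.
3. the bar is swung closed over the modules (all of step 2 and value of joint bar below 0.03 rad), for 0.2 s.
4. the pin is through fork and lug, its head seated (value of joint bar below 0.03 rad and horizontal distance between pin_seat and fork below 0.005 m and z of pin_seat in the frame of fork between -0.004 and 0.003 m and angle between pin's own z axis and vertical below 0.12 rad), for 0.2 s.
At the end, for the whole second after the job is handed in: Every module present stands in a socket within 5 mm of its centre and 2.5 mm of fully home, upright; the bar is within 0.03 rad of closed; the pin stands in the fork within 5 mm of the hole's centre, upright, its flange within 3 mm of the fork's top plate; all at rest (all of step 2 and all of step 4 and linear speed of each of pin, module1, module2, module3, module4 below 0.02 m/s); the robot touches nothing.
It fails at once if one of the other things on the bench is pushed more than 5 cm from its place (distance of any of pot_a, pot_b, saucer, stake, trowel, feed, twine from where it was at the start of the episode above 0.05 m).
It fails at once if a pot, the bottle or the roll of twine is tipped over (angle between any of pot_a, pot_b, feed, twine's own z axis and vertical above 0.7 rad).
Of module1, module2, module3, module4 only 2 to 4 are there at a start; the rules pass over those that are not, and their reading is None.
At some moment in a run one of module1, module2, module3, module4 may be knocked a few centimetres aside while the robot is not near it.
It also fails if it takes over 210 s, if anything falls off the work surface, if the arm or the gripper's body presses on something with over 40 N, if the wrist force passes 120 N, or if a joint passes its speed limit or range.

## Working session

There is one attempt and no reset: what is moved stays moved. The work goes in short steps, Python scripts to look and compute and a tool call to move; the robot and the scene stay as the last step left them, time stands still between calls to the robot, and variables do not carry over. Pictures are saved under pics/ and viewed, at most 14 in all, crops included, and the job is handed in when it is done.

Besides the shell and the picture viewer there is one more tool, called after ">>>" by a JSON object that holds its "api" and its "payload", one argument or row to a line. apply_moves: Moves the arm, as the interface text tells. Scaled input: -1 to 1 covers 5 cm each way for a shift and 90 degrees each way for a turn. Its arguments: {"type":"object","properties":{"targets":{"type":"array"}},"required":["targets"]}

```bash
mkdir -p pics; cat > h.py <<'E'
import numpy as np, cv2
from workcell import ctrl
from scipy.spatial.transform import Rotation as R
def cam(n):
    im=ctrl.get_image(n); return im
def ray(im,uv):
    K=np.array(im["camera_matrix"]);V=np.array(im["view"])
    d=V[:3,:3].T@np.linalg.solve(K,[uv[0],uv[1],1.0]); c=-V[:3,:3].T@V[:3,3]
    return c,d
def atz(im,uv,z):
    c,d=ray(im,uv); return c+d*(z-c[2])/d[2]
def proj(im,p):
    K=np.array(im["camera_matrix"]);V=np.array(im["view"])
    q=K@(V[:3,:3]@np.array(p,float)+V[:3,3]); return q[:2]/q[2]
def tri(ia,ua,ib,ub):
    c1,d1=ray(ia,ua);c2,d2=ray(ib,ub);d1=d1/np.linalg.norm(d1);d2=d2/np.linalg.norm(d2)
    A=np.stack([d1,-d2],1);s=np.linalg.lstsq(A,c2-c1,rcond=None)[0]
    a=c1+s[0]*d1;b=c2+s[1]*d2
    return (a+b)/2,np.linalg.norm(a-b)
E
python3 - <<'E'
from h import *
np.set_printoptions(precision=1,suppress=True)
o=ctrl.get_obs();print(o['t'],o['ee_pos'],o['orientation'],o['width'])
for n in("side","top"):
    im=cam(n);cv2.imwrite(f"pics/{n}0.png",cv2.resize(im["pixels"],(800,600),interpolation=cv2.INTER_CUBIC))
    c,_=ray(im,(0,0));print(n,c,im["camera_matrix"][0][0])
    for l in("module1","socket1","base","bar_pivot","bar_handle","lug","fork","pin","pin_seat","pin_rest"):
        try: print(l,[(np.round(r["xy"],1).tolist(),round(r["score"],2)) for r in ctrl.pinpoint(l,n)][:8])
        except Exception as e: print(l,e)
E
```

```text
0.0 [ 179.1 -598.2  221.9] [-3.1 -0.5  0. ] 88.13618622726432
side [  40.7  781.8 1022.6] 494.44458589799297
module1 [([204.8, 277.7], 0.97), ([284.0, 273.1], 0.77)]
socket1 [([318.3, 164.2], 0.96), ([342.3, 144.4], 0.92), ([327.4, 157.0], 0.85), ([304.1, 169.9], 0.78)]
base [([318.3, 165.1], 0.63)]
bar_pivot [([346.7, 128.8], 0.94), ([282.7, 270.8], 0.22)]
bar_handle [([317.0, 139.0], 0.6)]
lug [([293.4, 169.4], 0.91)]
fork [([293.1, 169.7], 0.86), ([164.9, 244.2], 0.66), ([316.0, 162.2], 0.41), ([204.5, 277.8], 0.4)]
pin [([261.8, 174.5], 0.69), ([279.4, 212.8], 0.64), ([295.9, 181.2], 0.43)]
pin_seat [([276.8, 198.3], 0.67), ([263.5, 159.3], 0.57), ([291.8, 168.7], 0.46), ([291.6, 170.7], 0.41)]
pin_rest [([320.0, 235.1], 0.85)]
top [ 359.6   51.  1310.9] 409.31849886514334
module1 [([192.3, 203.8], 0.64), ([228.3, 252.9], 0.5)]
socket1 [([378.1, 221.9], 0.81), ([362.3, 217.4], 0.78), ([346.3, 212.4], 0.61)]
base [([350.6, 215.5], 0.68)]
bar_pivot [([401.0, 219.0], 0.61)]
bar_handle [([355.2, 209.5], 0.82)]
lug [([311.5, 201.7], 0.6)]
fork [([315.2, 203.1], 0.59)]
pin [([275.6, 213.2], 0.71), ([312.7, 205.3], 0.57), ([314.4, 176.2], 0.4)]
pin_seat [([274.5, 212.4], 0.75), ([316.4, 205.2], 0.6), ([194.2, 204.9], 0.6)]
pin_rest [([274.9, 254.7], 0.57)]
```

View pics/side0.png

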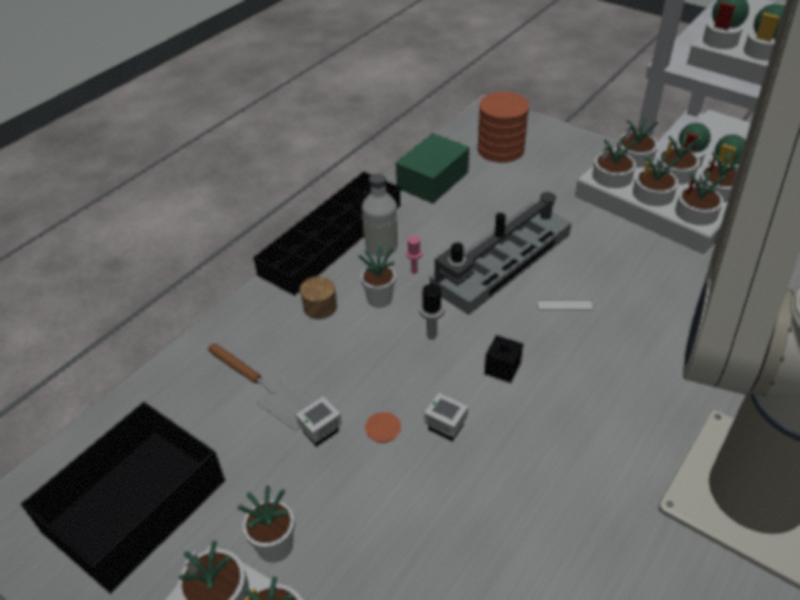

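View pics/top0.png

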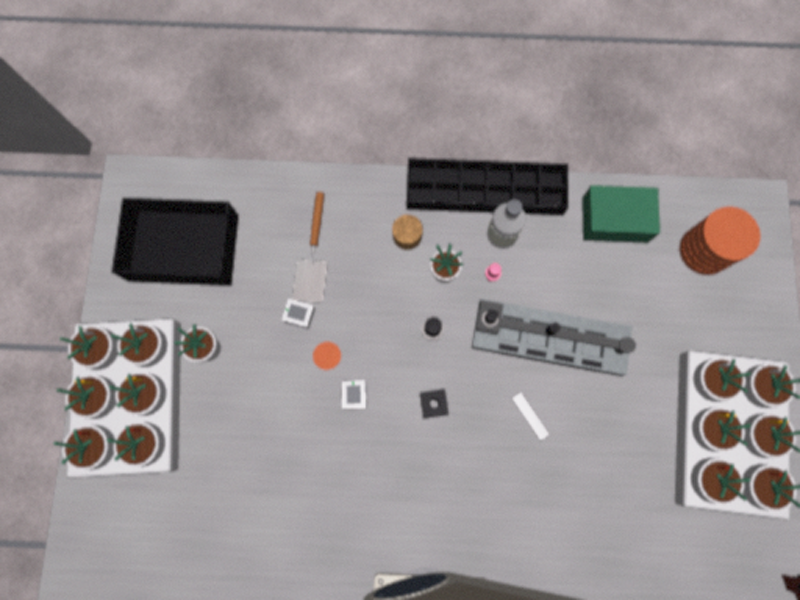

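The pin candidates, in side/top 800-px pixels, are:
- pink, at (413,255) / (493,271)
- large black standing free, at (432,310) / (433,326)
- black in the fork, at (457,253) / (490,316)

The one in the fork looks like the smaller black one. I'll confirm that in a crop with a model overlay.

```bash
cat > fit.py <<'E'
from h import *
from scipy.optimize import least_squares
P={"bar_pivot":[(0,-135,69)],"bar_handle":[(0,15,124)],"lug":[(0,135,79)],"fork":[(0,135,89)],
"socket1":[(0,y,35) for y in(-84,-28,28,84)],"base":[(0,0,0)]}
def W(p,m): 
    c,s=np.cos(p[2]),np.sin(p[2]); return np.array([p[0]+c*m[0]-s*m[1],p[1]+s*m[0]+c*m[1],m[2]])
def fit(ims,dets,p):
    for it in range(4):
        pr=[]
        for n in ims:
            for l,ms in P.items():
                for uv,sc in dets[n][l]:
                    e=[np.linalg.norm(proj(ims[n],W(p,m))-uv) for m in ms]
                    i=int(np.argmin(e))
                    if e[i]<(12 if it==0 else 7) and sc>.3: pr.append((n,ms[i],np.array(uv),l))
        f=lambda q:np.concatenate([proj(ims[n],W(q,m))-uv for n,m,uv,l in pr])
        r=least_squares(f,p,loss="soft_l1",x_scale=[1,1,.01]);p=r.x
    return p,pr,f(p).reshape(-1,2)
E
python3 - <<'E'
from fit import *
np.set_printoptions(precision=1,suppress=True)
ims={};dets={}
for n in("side","top"):
    ims[n]=cam(n);dets[n]={l:[(r["xy"],r["score"]) for r in ctrl.pinpoint(l,n)] for l in P}
t=ims["top"]; a=atz(t,(401,219),69);b=atz(t,(313,203),89)
c=(a+b)/2; yaw=np.arctan2(-(b-a)[0],(b-a)[1]); print(a,b,yaw,np.linalg.norm((b-a)[:2]))
p,pr,res=fit(ims,dets,[c[0],c[1],yaw]);print(p[:2],p[2].round(4))
for x,r in zip(pr,res):print(x[0],x[3],x[1],r)
tiles=[]
edges=[]
for z in(0,35):
    q=[(-50,-155,z),(50,-155,z),(50,155,z),(-50,155,z)];edges+= [(q[i],q[(i+1)%4]) for i in range(4)]
for y in(-84,-28,28,84):
    q=[(-24,y-20,35),(24,y-20,35),(24,y+20,35),(-24,y+20,35)];edges+= [(q[i],q[(i+1)%4]) for i in range(4)]
q=[(-23,113,89),(23,113,89),(23,157,89),(-23,157,89)];edges+= [(q[i],q[(i+1)%4]) for i in range(4)]
edges+=[((0,15,79),(0,15,124)),((0,-135,69),(0,135,69))]
for n,(x0,y0) in(("side",(245,105)),("top",(265,165))):
    im=ims[n]["pixels"][y0:y0+120,x0:x0+150];im=cv2.resize(im,None,fx=5,fy=5,interpolation=cv2.INTER_CUBIC)
    raw=im.copy()
    for A,B in edges:
        u,v=[((proj(ims[n],W(p,m))-(x0,y0)+.5)*5).astype(int) for m in(A,B)]
        cv2.line(im,tuple(map(int,u)),tuple(map(int,v)),(0,255,255),1)
    tiles.append(np.hstack([raw,im]))
cv2.imwrite("pics/crop1.png",cv2.resize(np.vstack(tiles),(750,600),interpolation=cv2.INTER_AREA))
E
```

```text
[ 560.2 -366.    69. ] [595.2 -94.3  89. ] -0.12819776952939724 273.88902008397605
[ 573.6 -229.3] -0.1574
side bar_pivot (0, -135, 69) [0.4 1.6]
side bar_handle (0, 15, 124) [ 0.3 -1.5]
side lug (0, 135, 79) [ 0.1 -0.3]
side fork (0, 135, 89) [ 0.  -3.6]
side socket1 (0, 28, 35) [-3.3 -0.9]
side socket1 (0, 84, 35) [2.  1.9]
side base (0, 0, 0) [4.4 1.4]
top bar_pivot (0, -135, 69) [-0.3 -2.1]
top bar_handle (0, 15, 124) [ 0.2 -0.6]
top lug (0, 135, 79) [ 3.8 -0.9]
top fork (0, 135, 89) [-0.1  1.5]
top socket1 (0, -84, 35) [-1.  -5.3]
top socket1 (0, -28, 35) [-1.4  2.8]
top socket1 (0, 84, 35) [-0.5 -1.3]
top socket1 (0, 28, 35) [-3.1  0.2]
top base (0, 0, 0) [4.  0.8]
```

View pics/crop1.png

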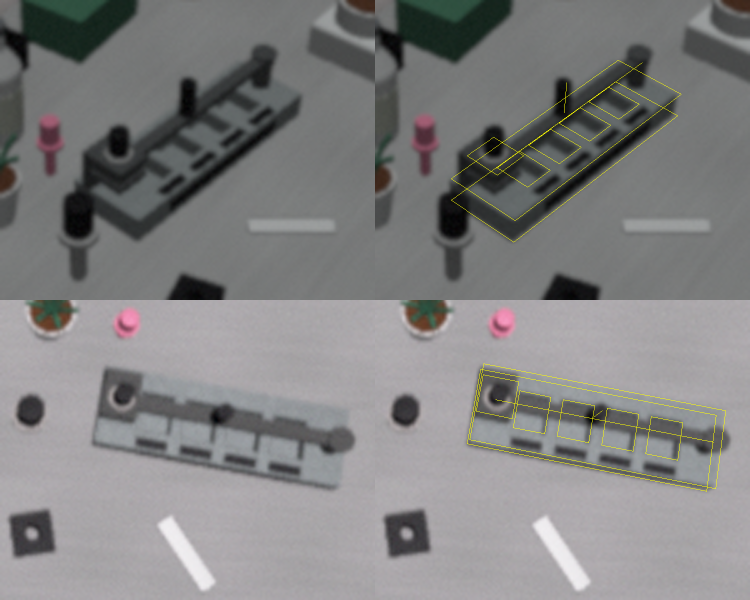

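The crop shows three candidate knobs. The one in the fork (crop 119,145) is clearly smaller than the free-standing black pin (78,215), so the pin in the fork is the one meant. The base overlay matches to about 2 mm. Next I'll measure everything by silhouette.

```bash
cat > sil.py <<'E'
from h import *
from scipy.optimize import minimize
S=8
def box(x,y,z0,z1): return [(a*x/2,b*y/2,z) for a in(-1,1) for b in(-1,1) for z in(z0,z1)]
def cyl(r,z0,z1): return [(r*np.cos(t),r*np.sin(t),z) for t in np.arange(0,6.28,.26) for z in(z0,z1)]
MOD=[box(54,46,20,50),box(46,38,0,20)]; REST=[box(50,50,0,52)]
PIN=[cyl(16,48,53),cyl(12,53,85)]
HANDLE=[cyl(10,79,124)]
def place(h,p,z0=0):
    h=np.array(h,float);c,s=np.cos(p[2]),np.sin(p[2])
    return np.c_[p[0]+c*h[:,0]-s*h[:,1],p[1]+s*h[:,0]+c*h[:,1],h[:,2]+z0]
def render(im,hulls,p,z0,win):
    x0,y0,w,h=win;m=np.zeros((h*S,w*S),np.uint8)
    for H in hulls:
        uv=np.array([proj(im,q) for q in place(H,p,z0)],np.float32)
        uv=(uv-(x0,y0)+.5)*S-.5
        cv2.fillConvexPoly(m,cv2.convexHull(np.round(uv*16).astype(np.int32)),1,shift=4)
    return cv2.resize(m.astype(np.float32),(w,h),interpolation=cv2.INTER_AREA)
def fitsil(ims,masks,hulls,p,z0=0,yaw=True):
    wins={}
    for n in masks:
        u=proj(ims[n],[p[0],p[1],z0+40]);wins[n]=(int(u[0])-30,int(u[1])-30,60,60)
    def cost(q):
        q=q if yaw else np.r_[q,0]
        return sum(np.abs(render(ims[n],hulls,q,z0,wins[n])-masks[n][wins[n][1]:wins[n][1]+60,wins[n][0]:wins[n][0]+60]).sum() for n in masks)
    best=None
    for y0 in ((np.arange(8)*np.pi/8) if yaw else [0]):
        x0=np.r_[p[:2],y0] if yaw else np.array(p[:2])
        sim=np.vstack([x0]+[x0+d for d in np.diag([6,6,.25][:len(x0)])])
        r=minimize(cost,x0,method="Nelder-Mead",options=dict(initial_simplex=sim,xatol=.05,fatol=.05,maxiter=200))
        if best is None or r.fun<best.fun: best=r
    return best.x,best.fun,sum(m.sum() for m in masks.values())
def near(ims,n,label,pt,tol=14):
    u=proj(ims[n],pt);c=[]
    for r in ctrl.masks_of(label,n):
        b=r["bbox"];d=np.hypot((b[0]+b[2])/2-u[0],(b[1]+b[3])/2-u[1])
        if d<tol:c.append((d,r))
    return min(c,key=lambda t:t[0])[1]["region"].astype(np.float32) if c else None
def measure(label,hulls,p,z0=0,zc=25,yaw=True,tol=14):
    ims={};masks={}
    for n in("side","top"):
        ims[n]=cam(n);m=near(ims,n,label,[p[0],p[1],zc],tol)
        if m is not None:masks[n]=m
    out={}
    for k in ["both"]+list(masks):
        mm=masks if k=="both" else {k:masks[k]}
        if mm: out[k]=fitsil(ims,mm,hulls,p,z0,yaw)
    return out
E
python3 - <<'E'
from sil import *
np.set_printoptions(precision=3,suppress=True)
t=cam("top")
for nm,l,h,uv,zc,z0,yaw in(("modA","module1",MOD,(190,200),25,0,True),("modB","module1",MOD,(226,252),25,0,True),("rest","pin_rest",REST,(277,258),26,0,True),("pin","pin",PIN,(313.5,203),110,41,False),("handle?","bar_handle",HANDLE,(355,209.5),110,0,False)):
    p=atz(t,uv,zc)
    for k,v in measure(l,h,p,z0,zc,yaw).items():print(nm,k,v[0],round(float(v[1]),1),v[2])
print("modules",[(n,[(r["score"],r["bbox"]) for r in ctrl.masks_of("module1",n)]) for n in("side","top")])
E
```

```text
modA both [598.622 287.92    1.322] 81.0 858.0
modA side [600.049 287.656   1.278] 54.1 562.0
modA top [597.916 287.692   1.322] 21.1 296.0
modB both [441.418 164.415   3.258] 87.2 826.0
modB side [441.385 164.439   0.144] 67.3 540.0
modB top [441.292 164.04    0.067] 17.2 286.0
rest both [431.924   6.53    1.754] 71.7 845.0
rest side [432.396   6.371   1.753] 31.8 583.0
rest top [430.846   6.423   0.169] 36.6 262.0
pin both [594.881 -94.005] 31.5 271.0
pin side [594.812 -93.417] 22.8 170.0
pin top [595.097 -94.184] 8.2 101.0
handle? both [ 574.665 -208.68 ] 720.0 1007.0
handle? side [ 572.493 -203.849] 368.2 492.0
handle? top [ 574.064 -211.375] 347.4 515.0
modules [('side', [(0.97, [186.0, 255.7, 218.4, 285.7]), (0.65, [270.9, 251.0, 300.4, 284.1]), (0.54, [298.4, 128.4, 352.4, 168.9])]), ('top', [(0.71, [182.0, 190.2, 204.5, 208.2]), (0.56, [223.6, 246.4, 234.9, 259.5]), (0.24, [305.1, 191.1, 407.5, 238.4])])]
```

```bash
cat > plan.py <<'E'
from h import *
def tf():
    o=ctrl.get_obs();Rm=R.from_rotvec(o["orientation"]).as_matrix();return o,np.array(o["ee_pos"]),Rm
def plan(x,y,z,psi=None):
    """psi: world heading of closing axis (mod pi)."""
    o,p,Rm=tf();h=np.arctan2(Rm[1,1],Rm[0,1]);q=o["qpos"]
    tilt=np.degrees(np.arccos(-Rm[2,2]))
    if psi is None: psi=h
    d=(psi-h+np.pi/2)%np.pi-np.pi/2
    dq1=np.arctan2(y,x)-np.arctan2(p[1],p[0])
    opts=[(abs(q[5]-(d+k*np.pi)+dq1),d+k*np.pi) for k in(-1,0,1)];a,d=min(opts)
    w=-d;R2=Rm@R.from_rotvec([0,0,w]).as_matrix();s=R2.T@(np.array([x,y,z])-p)/50
    tl=R.from_matrix(Rm.T@np.c_[[np.sin(h),-np.cos(h),0],[np.cos(h),np.sin(h),0],[0,0,-1]]).as_rotvec()/(np.pi/2)
    print(f"t={o['t']:.1f} p={p.round(1)} tilt={tilt:.2f} F={np.round(o['ft_force'],1)} w={o['width']:.1f} g={o['grasp_force']:.1f} heading={h:.3f}")
    print(f"level fix {tl.round(4)}  turn z total {w/(np.pi/2):.4f} -> q6~{q[5]+w+dq1:.2f}; then shift total {s.round(3)}")
E
python3 - <<'E'
from plan import *
plan(594.9,-94.0,180,-0.157)
plan(594.9,-94.0,180,-0.157+np.pi/2)
from sil import *
d={}
for n in("side","top"):
    d[n]=(cam(n),[r["xy"] for r in ctrl.pinpoint("bar_handle",n)][0],[r["xy"] for r in ctrl.pinpoint("bar_pivot",n)][0])
for i in(1,2):print(tri(d["side"][0],d["side"][i],d["top"][0],d["top"][i]))
E
```

```text
Traceback (most recent call last):
  File "plan.py", line 13, in plan
    tl=R.from_matrix(Rm.T@np.c_[[np.sin(h),-np.cos(h),0],[np.cos(h),np.sin(h),0],[0,0,-1]]).as_rotvec()/(np.pi/2)
       ~~~~~~~~~~~~~^^^^^^^^^^^^^^^^^^^^^^^^^^^^^^^^^^^^^^^^^^^^^^^^^^^^^^^^^^^^^^^^^^^^^^^
  File "scipy/spatial/transform/_rotation.pyx", line 1143, in scipy.spatial.transform._rotation.Rotation.from_matrix
ValueError: Non-positive determinant (left-handed or null coordinate frame) in rotation matrix 0: [[-1.00000000e+00 -1.85098099e-10  1.77246433e-05]
 [-3.56757470e-17  1.00000000e+00  1.04429767e-05]
 [ 1.77246433e-05 -1.04429767e-05  1.00000000e+00]].
```

```bash
sed -i 's/\[np.sin(h),-np.cos(h),0\]/[-np.sin(h),np.cos(h),0]/' plan.py
python3 - <<'E'
from plan import *
plan(594.9,-94.0,180,-0.157)
plan(594.9,-94.0,180,-0.157+np.pi/2)
from sil import *
d={}
for n in("side","top"):
    d[n]=(cam(n),[r["xy"] for r in ctrl.pinpoint("bar_handle",n)][0],[r["xy"] for r in ctrl.pinpoint("bar_pivot",n)][0])
for i in(1,2):print(tri(d["side"][0],d["side"][i],d["top"][0],d["top"][i]))
E
```

```text
t=3.0 p=[ 179.2 -598.7  222.7] tilt=0.00 F=[-0.3 -0.8  1. ] w=87.5 g=0.0 heading=-1.280
level fix [-0.  0.  0.]  turn z total -0.7149 -> q6~-0.02; then shift total [11.271  6.633  0.853]
t=3.0 p=[ 179.2 -598.7  222.7] tilt=0.00 F=[-0.3 -0.8  1. ] w=87.5 g=0.0 heading=-1.280
level fix [-0.  0.  0.]  turn z total 0.2851 -> q6~1.55; then shift total [  6.633 -11.271   0.853]
(array([ 583.43403752, -215.15782334,  117.4662946 ]), np.float64(4.082670832396331))
(array([ 554.69992331, -365.16539647,   70.99589812]), np.float64(4.047385551563297))
```

>>> {"api": "apply_moves", "payload": {
  "targets": [
    [1,[0,0,0],[0,0,-0.102]],
    [1,[0,0,0],[0,0,-0.102]],
    [1,[0,0,0],[0,0,-0.102]],
    [1,[0,0,0],[0,0,-0.102]],
    [1,[0,0,0],[0,0,-0.102]],
    [1,[0,0,0],[0,0,-0.102]],
    [1,[0,0,0],[0,0,-0.103]],
    [1,[0.8,0.47,0],[0,0,0]]
  ]
}}

```text
t: 4.25
ee_pos: [207.9, -564.3, 222.7]
orientation: [2.389, 2.039, -0.001]
ft_force: [0.6, 0.7, -0.6]
width: 87.6
grasp_force: 0.0
```

>>> {"api": "apply_moves", "payload": {
  "targets": [
    [1,[0.8,0.47,0],[0,0,0]],
    [1,[0.8,0.47,0],[0,0,0]],
    [1,[0.8,0.47,0],[0,0,0]],
    [1,[0.8,0.47,0],[0,0,0]],
    [1,[0.8,0.47,0],[0,0,0]],
    [1,[0.8,0.47,0],[0,0,0]],
    [1,[0.8,0.47,0],[0,0,0]],
    [1,[0.8,0.47,0],[0,0,0]]
  ]
}}

```text
t: 5.25
ee_pos: [445.3, -275.0, 222.9]
orientation: [2.388, 2.04, 0.0]
ft_force: [0.4, -0.1, -0.7]
width: 87.7
grasp_force: 0.0
```

>>> {"api": "apply_moves", "payload": {
  "targets": [
    [1,[0.8,0.47,0],[0,0,0]],
    [1,[0.8,0.47,0],[0,0,0]],
    [1,[0.8,0.47,0],[0,0,0]],
    [1,[0.8,0.47,0.2],[0,0,0]],
    [0.2,[0.87,0.52,0.2],[0,0,0]],
    [0.2,[0,0,0],[0,0,0]]
  ]
}}

```text
t: 6.0
ee_pos: [596.0, -91.5, 201.8]
orientation: [-2.384, -2.045, 0.0]
ft_force: [-0.1, -0.4, 0.6]
width: 71.4
grasp_force: 0.0
```

```bash
python3 - <<'E'
from plan import *
plan(594.9,-94.0,98,-0.148)
E
```

```text
t=6.0 p=[596.  -91.5 201.8] tilt=0.04 F=[-0.1 -0.4  0.6] w=71.4 g=0.0 heading=-0.153
level fix [-0.0003 -0.0002 -0.    ]  turn z total -0.0033 -> q6~-0.03; then shift total [-0.054 -0.013  2.077]
```

>>> {"api": "apply_moves", "payload": {
  "targets": [
    [0.2,[-0.05,-0.01,0.6],[0,0,0]],
    [0.2,[0,0,0.6],[0,0,0]],
    [0.2,[0,0,0.5],[0,0,0]],
    [0.2,[0,0,0.35],[0,0,0]],
    [0.2,[0,0,0],[0,0,0]]
  ]
}}

```text
t: 6.62
ee_pos: [592.8, -96.7, 99.2]
orientation: [-2.388, -2.039, 0.002]
ft_force: [0.2, 0.0, -0.2]
width: 52.8
grasp_force: 0.0
```

>>> {"api": "apply_moves", "payload": {
  "targets": [
    [-0.3,[0,0,0],[0,0,0]],
    [-0.6,[0,0,0],[0,0,0]],
    [-0.6,[0,0,0],[0,0,0]],
    [-0.6,[0,0,0],[0,0,0]],
    [-0.6,[0,0,0],[0,0,0]],
    [-0.6,[0,0,0],[0,0,0]],
    [-0.6,[0,0,0],[0,0,0]]
  ]
}}

```text
t: 7.5
ee_pos: [594.2, -96.4, 100.9]
orientation: [2.388, 2.04, 0.001]
ft_force: [-0.3, -0.2, 6.6]
width: 23.7
grasp_force: 30.0
```

```bash
python3 - <<'E'
from plan import *
plan(431.9,6.5,200)
print(ctrl.get_obs()["moment"])
E
```

```text
t=7.5 p=[594.2 -96.4 100.9] tilt=0.06 F=[-0.3 -0.2  6.6] w=23.7 g=30.0 heading=-0.157
level fix [ 0.0006  0.     -0.    ]  turn z total -0.0000 -> q6~0.15; then shift total [ 1.525 -3.526 -1.986]
[-0.02074273  0.10815756 -0.01447872]
```

>>> {"api": "apply_moves", "payload": {
  "targets": [
    [-0.6,[0,0,-0.2],[0,0,0]],
    [-0.6,[0,0,-0.3],[0,0,0]],
    [-0.6,[0,0,-0.4],[0,0,0]],
    [-0.6,[0,0,-0.6],[0,0,0]],
    [-0.6,[0,0,-0.5],[0,0,0]],
    [-0.6,[0,0,0],[0,0,0]]
  ]
}}

```text
t: 8.25
ee_pos: [595.0, -96.5, 202.8]
orientation: [2.386, 2.039, 0.004]
ft_force: [-0.5, -0.8, -1.4]
width: 23.5
grasp_force: 30.0
```

```bash
python3 - <<'E'
from plan import *
plan(431.9,6.5,200)
E
```

```text
t=8.2 p=[595.  -96.5 202.8] tilt=0.24 F=[-0.5 -0.8 -1.4] w=23.5 g=30.0 heading=-0.157
level fix [ 0.0027  0.0001 -0.    ]  turn z total -0.0000 -> q6~0.15; then shift total [ 1.526 -3.543  0.04 ]
```

>>> {"api": "apply_moves", "payload": {
  "targets": [
    [-0.6,[0.295,-0.707,0],[0,0,0]],
    [-0.6,[0.295,-0.707,0],[0,0,0]],
    [-0.6,[0.295,-0.707,0],[0,0,0]],
    [-0.6,[0.295,-0.707,0],[0,0,0]],
    [-0.6,[0.295,-0.707,0],[0,0,0]],
    [-0.6,[0,0,0.6],[0,0,0]],
    [-0.6,[0,0,0.6],[0,0,0]],
    [-0.6,[0,0,0],[0,0,0]]
  ]
}}

```text
t: 9.25
ee_pos: [428.3, 4.2, 138.2]
orientation: [-2.386, -2.038, 0.007]
ft_force: [-0.2, 0.1, -0.4]
width: 23.1
grasp_force: 30.0
```

>>> {"api": "apply_moves", "payload": {
  "targets": [
    [-0.6,[0,0,0],[0,0,0]],
    [-0.6,[0,0,0],[0,0,0]]
  ]
}}

```text
t: 9.5
ee_pos: [431.5, 4.0, 141.0]
orientation: [2.388, 2.04, 0.002]
ft_force: [-0.4, -1.1, -1.1]
width: 23.5
grasp_force: 30.0
```

```bash
python3 - <<'E'
from plan import *
from sil import *
plan(431.4,4.05,130)
o=ctrl.get_obs()
tiles=[]
ims={n:cam(n) for n in("side","top")}
for n in ims:
    c=proj(ims[n],[432,6,60]).astype(int);x0,y0=c-40
    im=cv2.resize(ims[n]["pixels"][y0:y0+80,x0:x0+80],(400,400),interpolation=cv2.INTER_CUBIC);tiles.append(im)
    r=[r for r in ctrl.masks_of("pin",n)]
    print(n,[(round(q["score"],2),np.round(q["bbox"]).tolist()) for q in r], (x0,y0))
cv2.imwrite("pics/c2.png",np.hstack(tiles))
E
```

```text
t=9.5 p=[431.5   4.  141. ] tilt=0.09 F=[-0.4 -1.1 -1.1] w=23.5 g=30.0 heading=-0.157
level fix [ 0.001  -0.0002  0.    ]  turn z total -0.0000 -> q6~0.14; then shift total [-0.    -0.001  0.221]
side [(0.74, [270.0, 182.0, 284.0, 217.0]), (0.68, [257.0, 148.0, 271.0, 177.0]), (0.61, [322.0, 190.0, 326.0, 218.0])] (np.int64(283), np.int64(180))
top [(0.69, [268.0, 204.0, 286.0, 216.0]), (0.55, [311.0, 167.0, 317.0, 178.0]), (0.52, [118.0, 208.0, 141.0, 231.0])] (np.int64(237), np.int64(216))
```

View pics/c2.png

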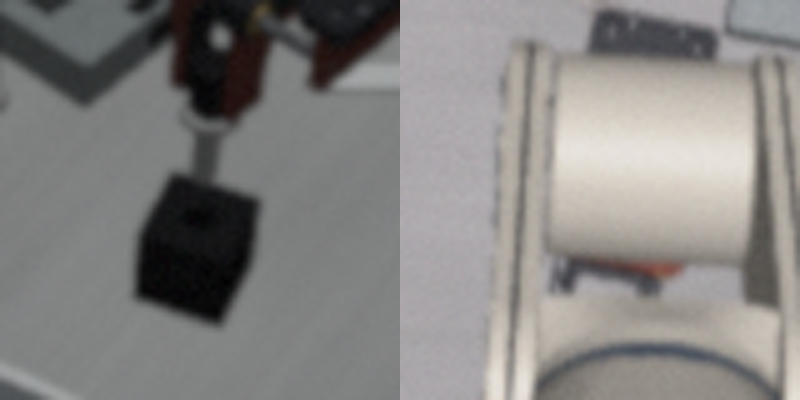

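The side crop shows the shank running down to (203,185) and pointing at the rest's hole at (200,215), so they are in line. I'll lower it.

>>> {"api": "apply_moves", "payload": {
  "targets": [
    [-0.6,[0,0,0.4],[0,0,0]],
    [-0.6,[0,0,0.2],[0,0,0]],
    [-0.6,[0,0,0.1],[0,0,0]],
    [-0.6,[0,0,0.1],[0,0,0]],
    [-0.6,[0,0,0.1],[0,0,0]],
    [-0.6,[0,0,0],[0,0,0]]
  ]
}}

```text
t: 10.45
ee_pos: [430.6, 4.1, 95.0]
orientation: [-2.388, -2.04, 0.0]
ft_force: [-0.0, -0.0, -0.2]
width: 23.7
grasp_force: 30.0
```

>>> {"api": "apply_moves", "payload": {
  "targets": [
    [-0.6,[0,0,0.2],[0,0,0]],
    [-0.6,[0,0,0.2],[0,0,0]],
    [-0.6,[0,0,0.1],[0,0,0]],
    [-0.6,[0,0,0.06],[0,0,0]],
    [-0.6,[0,0,0],[0,0,0]],
    [-0.6,[0,0,0],[0,0,0]]
  ]
}}

```text
t: 11.2
ee_pos: [430.9, 4.1, 67.3]
orientation: [2.389, 2.04, 0.0]
ft_force: [0.1, -0.4, -2.1]
width: 23.3
grasp_force: 30.0
```

>>> {"api": "apply_moves", "payload": {
  "targets": [
    [-0.6,[0,0,0.04],[0,0,0]],
    [-0.6,[0,0,0],[0,0,0]],
    [-0.6,[0,0,0.02],[0,0,0]],
    [-0.6,[0,0,0],[0,0,0]]
  ]
}}

```text
t: 11.7
ee_pos: [430.7, 4.1, 64.1]
orientation: [-2.389, -2.04, 0.0]
ft_force: [-0.0, 0.5, -0.7]
width: 23.6
grasp_force: 30.0
```

Near the seat, so I'll release, raise and check.

>>> {"api": "apply_moves", "payload": {
  "targets": [
    [-0.2,[0,0,0],[0,0,0]],
    [-0.1,[0,0,0],[0,0,0]],
    [0,[0,0,0],[0,0,0]],
    [0.1,[0,0,0],[0,0,0]],
    [0.1,[0,0,-0.3],[0,0,0]],
    [0.1,[0,0,-0.8],[0,0,0]],
    [0.1,[0,0,-0.9],[0,0,0]],
    [0.1,[0,0,0],[0,0,0]]
  ]
}}

```text
t: 12.7
ee_pos: [433.2, 4.1, 167.9]
orientation: [2.385, 2.037, 0.009]
ft_force: [-0.5, -0.2, -0.7]
width: 48.4
grasp_force: 0.0
```

```bash
python3 - <<'E'
from plan import *
import numpy as np
f=np.array([594.9,-94.0]);yaw=-0.147
h=f-120*np.array([-np.sin(yaw),np.cos(yaw)]);print(h)
plan(h[0],h[1],165)
plan(h[0],h[1],165,yaw)
from sil import *
s=cam("side");c=proj(s,[432,6,60]).astype(int);x0,y0=c-40
cv2.imwrite("pics/c3.png",cv2.resize(s["pixels"][y0:y0+80,x0:x0+80],(400,400),interpolation=cv2.INTER_CUBIC))
m=near({"side":s},"side","pin",[432,6,75])
if m is not None: print(fitsil({"side":s},{"side":m},PIN,[432,6.5],4,False))
E
```

```text
[ 577.32346185 -212.70579306]
t=12.7 p=[433.2   4.1 167.9] tilt=0.43 F=[-0.5 -0.2 -0.7] w=48.4 g=0.0 heading=-0.157
level fix [ 0.0047 -0.0007  0.    ]  turn z total -0.0000 -> q6~-0.22; then shift total [-3.832  3.525  0.08 ]
t=12.7 p=[433.2   4.1 167.9] tilt=0.43 F=[-0.5 -0.2 -0.7] w=48.4 g=0.0 heading=-0.157
level fix [ 0.0047 -0.0007  0.    ]  turn z total -0.0063 -> q6~-0.23; then shift total [-3.867  3.487  0.08 ]
(array([430.52787209,   5.57332039]), np.float64(27.03125), np.float32(147.0))
```

View pics/c3.png

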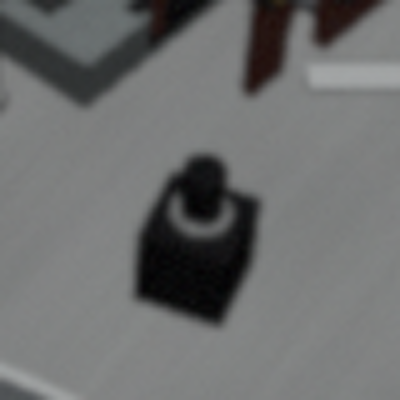

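The crop shows the pin's flange at (200,210) lying on the rest's top. Now for the bar handle.

>>> {"api": "apply_moves", "payload": {
  "targets": [
    [0.5,[-0.64,0.597,0],[0,0,0]],
    [0.5,[-0.64,0.597,0],[0,0,0]],
    [0.5,[-0.64,0.597,0],[0,0,0]],
    [0.5,[-0.64,0.597,0],[0,0,0]],
    [0.5,[-0.64,0.597,0],[0,0,0]],
    [0.5,[-0.63,0.597,0],[0,0,0]],
    [0.5,[0,0,0],[0,0,0]],
    [0.5,[0,0,0],[0,0,0]]
  ]
}}

```text
t: 13.8
ee_pos: [576.2, -212.2, 162.6]
orientation: [-2.387, -2.038, 0.002]
ft_force: [0.3, 0.5, -1.0]
width: 65.7
grasp_force: 0.0
```

```bash
python3 - <<'E'
from plan import *
plan(577.3,-213,88)
s=cam("side");c=proj(s,[577,-213,110]).astype(int);x0,y0=c-30
im=cv2.resize(s["pixels"][y0:y0+60,x0:x0+60],(480,480),interpolation=cv2.INTER_CUBIC)
for z in(79,124):
  u=((proj(s,[577.3,-212.7,z])-(x0,y0)+.5)*8).astype(int);cv2.circle(im,tuple(map(int,u)),4,(0,0,255),-1)
p=ctrl.get_obs()["ee_pos"]
u=((proj(s,p)-(x0,y0)+.5)*8).astype(int);cv2.circle(im,tuple(map(int,u)),4,(0,255,0),-1)
cv2.imwrite("pics/c4.png",im)
E
```

```text
t=13.8 p=[ 576.2 -212.2  162.6] tilt=0.20 F=[ 0.3  0.5 -1. ] w=65.7 g=0.0 heading=-0.157
level fix [-0.0022 -0.0006 -0.    ]  turn z total -0.0000 -> q6~-0.22; then shift total [-0.013  0.028  1.491]
```

View pics/c4.png

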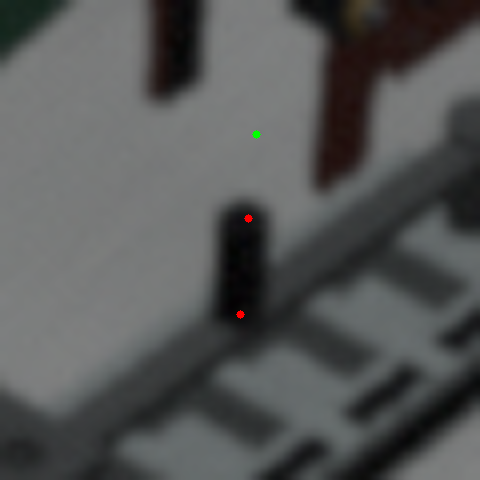

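The crop shows the handle from (245,210) to (240,315), on the predicted red marks, with the fingers straddling it. I'll descend and grip.

>>> {"api": "apply_moves", "payload": {
  "targets": [
    [0.2,[0,0.01,0.5],[0,0,0]],
    [0.1,[0,0,0.5],[0,0,0]],
    [0,[0,0,0.47],[0,0,0]],
    [0,[0,0,0],[0,0,0]],
    [-0.3,[0,0,0],[0,0,0]],
    [-0.6,[0,0,0],[0,0,0]],
    [-0.7,[0,0,0],[0,0,0]],
    [-0.7,[0,0,0],[0,0,0]]
  ]
}}

```text
t: 14.85
ee_pos: [577.9, -213.0, 91.6]
orientation: [-2.389, -2.04, 0.0]
ft_force: [-3.3, 2.1, 6.7]
width: 19.6
grasp_force: 30.0
```

>>> {"api": "apply_moves", "payload": {
  "targets": [
    [-0.7,[0,0,0],[0,0,0]],
    [-0.7,[0,0,0],[0,0,0]]
  ]
}}

```text
t: 15.1
ee_pos: [577.9, -213.0, 91.6]
orientation: [-2.389, -2.04, 0.0]
ft_force: [-2.7, 1.5, 4.7]
width: 19.4
grasp_force: 30.0
```

>>> {"api": "apply_moves", "payload": {
  "targets": [
    [-0.7,[-0.009,-0.235,0],[0,0,-0.05]],
    [-0.7,[-0.009,-0.235,0],[0,0,-0.05]],
    [-0.7,[0,0,0],[0,0,0]]
  ]
}}

```text
t: 15.48
ee_pos: [554.6, -211.5, 91.7]
orientation: [2.221, 2.221, 0.0]
ft_force: [-0.7, 0.2, 4.7]
width: 19.3
grasp_force: 30.0
```

>>> {"api": "apply_moves", "payload": {
  "targets": [
    [-0.7,[-0.009,-0.235,0],[0,0,-0.05]],
    [-0.7,[-0.009,-0.235,0],[0,0,-0.05]],
    [-0.7,[-0.009,-0.235,0],[0,0,-0.05]],
    [-0.7,[-0.009,-0.235,0],[0,0,-0.05]],
    [-0.7,[-0.009,-0.235,0],[0,0,-0.05]],
    [-0.7,[-0.009,-0.235,0],[0,0,-0.05]],
    [-0.7,[-0.009,-0.235,0],[0,0,-0.05]],
    [-0.7,[-0.009,-0.235,0],[0,0,-0.05]]
  ]
}}

```text
t: 16.48
ee_pos: [467.7, -240.5, 91.6]
orientation: [1.423, 2.798, 0.0]
ft_force: [0.5, -2.2, 3.6]
width: 19.7
grasp_force: 30.0
```

>>> {"api": "apply_moves", "payload": {
  "targets": [
    [-0.7,[-0.009,-0.235,0],[0,0,-0.05]],
    [-0.7,[-0.009,-0.235,0],[0,0,-0.05]],
    [-0.7,[-0.009,-0.235,0],[0,0,-0.05]],
    [-0.7,[-0.009,-0.235,0],[0,0,-0.05]],
    [-0.7,[-0.009,-0.235,0],[0,0,-0.05]],
    [-0.7,[-0.009,-0.235,0],[0,0,-0.05]],
    [-0.7,[-0.009,-0.235,0],[0,0,-0.05]],
    [-0.7,[-0.009,-0.235,0],[0,0,-0.05]]
  ]
}}

```text
t: 17.48
ee_pos: [413.6, -315.9, 91.6]
orientation: [0.489, 3.1, -0.002]
ft_force: [3.3, -1.0, 2.2]
width: 19.7
grasp_force: 30.0
```

>>> {"api": "apply_moves", "payload": {
  "targets": [
    [-0.7,[-0.009,-0.235,0],[0,0,-0.05]],
    [-0.7,[0,0,0],[0,0,0]],
    [-0.7,[0,0,0],[0,0,0]],
    [-0.7,[0,0,0],[0,0,0]]
  ]
}}

```text
t: 17.98
ee_pos: [410.6, -326.7, 91.6]
orientation: [0.373, 3.116, -0.003]
ft_force: [2.2, -1.7, 5.3]
width: 19.4
grasp_force: 30.0
```

```bash
python3 - <<'E'
from plan import *
plan(500,-200,200)
E
```

```text
t=18.0 p=[ 410.6 -326.7   91.6] tilt=0.21 F=[ 2.2 -1.7  5.3] w=19.4 g=30.0 heading=1.333
level fix [-0.0009  0.0021  0.    ]  turn z total 2.0000 -> q6~1.41; then shift total [ 1.146 -2.881 -2.168]
```

>>> {"api": "apply_moves", "payload": {
  "targets": [
    [-0.3,[0,0,0],[0,0,0]],
    [-0.1,[0,0,0],[0,0,0]],
    [0.1,[0,0,0],[0,0,0]],
    [0.2,[0,0,0],[0,0,0]],
    [0.5,[0,0,-0.4],[0,0,0]],
    [0.9,[0,0,-0.8],[0,0,0]],
    [0.9,[0,0,-0.9],[0,0,0]],
    [0.9,[0,0,0],[0,0,0]]
  ]
}}

```text
t: 18.98
ee_pos: [410.8, -327.3, 198.9]
orientation: [0.369, 3.114, -0.006]
ft_force: [0.8, -0.4, -0.4]
width: 83.1
grasp_force: 0.0
```

```bash
python3 - <<'E'
from plan import *
from sil import *
np.set_printoptions(precision=3,suppress=True)
for nm,p in(("A",(598.6,287.9)),("B",(441.4,164.4))):
    v=measure("module1",MOD,[*p,0],tol=22)
    for k in v:print(nm,k,v[k][0],v[k][1])
    q=v["both"][0];plan(q[0],q[1],120,q[2])
E
```

```text
A both [599.64  287.644   1.343] 56.671875
A side [599.946 287.746   1.352] 26.234375
A top [598.649 286.724   1.322] 25.375
t=19.2 p=[ 408.3 -325.3  194.4] tilt=0.13 F=[ 0.1  0.2 -0.2] w=83.6 g=0.0 heading=1.335
level fix [ 0.001 -0.001  0.   ]  turn z total -0.0051 -> q6~-0.92; then shift total [-0.965 12.804  1.5  ]
B both [441.149 164.81    0.115] 56.84375
B side [441.305 164.917   3.241] 35.21875
B top [440.907 164.23    0.104] 20.921875
t=19.4 p=[ 408.6 -325.5  194.6] tilt=0.12 F=[-0.1  0.2 -0.8] w=83.3 g=0.0 heading=1.335
level fix [ 0.001 -0.001  0.   ]  turn z total 0.7768 -> q6~0.22; then shift total [9.664 1.775 1.504]
```

>>> {"api": "apply_moves", "payload": {
  "targets": [
    [1,[-0.075,0.95,0],[0,0,0]],
    [1,[-0.075,0.95,0],[0,0,0]],
    [1,[-0.075,0.95,0],[0,0,0]],
    [1,[-0.075,0.95,0],[0,0,0]],
    [1,[-0.075,0.95,0],[0,0,0]],
    [1,[-0.075,0.95,0],[0,0,0]],
    [1,[-0.075,0.95,0],[0,0,0]],
    [1,[-0.075,0.95,0],[0,0,0]]
  ]
}}

```text
t: 20.38
ee_pos: [527.1, 38.2, 195.2]
orientation: [-0.369, -3.119, 0.0]
ft_force: [1.1, 0.3, -0.1]
width: 87.7
grasp_force: 0.0
```

>>> {"api": "apply_moves", "payload": {
  "targets": [
    [1,[-0.075,0.95,0],[0,0,0]],
    [1,[-0.075,0.95,0],[0,0,0]],
    [1,[-0.075,0.95,0],[0,0,0]],
    [1,[-0.075,0.95,0],[0,0,0]],
    [1,[-0.065,0.95,0],[0,0,0]],
    [1,[0,0.45,0.5],[0,0,0]],
    [1,[0,0,0.5],[0,0,0]],
    [1,[0,0,0],[0,0,0]]
  ]
}}

```text
t: 21.38
ee_pos: [603.4, 284.7, 142.7]
orientation: [-0.367, -3.115, 0.005]
ft_force: [0.4, -0.1, -0.1]
width: 87.6
grasp_force: 0.0
```

>>> {"api": "apply_moves", "payload": {
  "targets": [
    [1,[0,0,0],[0,0,0]]
  ]
}}

```text
t: 21.5
ee_pos: [605.5, 285.0, 146.0]
orientation: [0.369, 3.12, 0.0]
ft_force: [0.1, -0.0, 0.5]
width: 87.7
grasp_force: 0.0
```

```bash
python3 - <<'E'
from plan import *
from sil import *
np.set_printoptions(precision=3,suppress=True)
v=measure("module1",MOD,[599.6,287.6,0],tol=22)
for k in v:print(k,v[k][0],v[k][1],v[k][2])
plan(599.5,287.6,24,1.343)
E
```

```text
both [600.004 287.279   1.348] 37.25 591.0
side [600.004 287.279   1.348] 37.25 591.0
t=21.7 p=[605.9 285.1 146.9] tilt=0.10 F=[-0.3  0.7 -0.7] w=87.9 g=0.0 heading=1.335
level fix [ 0.001  0.001 -0.   ]  turn z total -0.0051 -> q6~-0.91; then shift total [0.14  0.017 2.458]
```

>>> {"api": "apply_moves", "payload": {
  "targets": [
    [1,[0.14,0.017,0.5],[0,0,-0.005]],
    [1,[0,0,0.6],[0,0,0]],
    [1,[0,0,0.6],[0,0,0]],
    [1,[0,0,0.5],[0,0,0]],
    [1,[0,0,0.25],[0,0,0]],
    [1,[0,0,0],[0,0,0]],
    [1,[0,0,0],[0,0,0]]
  ]
}}

```text
t: 22.58
ee_pos: [599.5, 288.0, 24.4]
orientation: [0.357, 3.12, 0.001]
ft_force: [0.3, -0.8, 0.2]
width: 87.7
grasp_force: 0.0
```

>>> {"api": "apply_moves", "payload": {
  "targets": [
    [0.5,[0,0,0],[0,0,0]],
    [0.2,[0,0,0],[0,0,0]],
    [0.1,[0,0,0],[0,0,0]],
    [0,[0,0,0],[0,0,0]],
    [0,[0,0,0],[0,0,0]],
    [0,[0,0,0],[0,0,0]]
  ]
}}

```text
t: 23.32
ee_pos: [598.7, 287.7, 23.3]
orientation: [0.357, 3.121, 0.0]
ft_force: [-1.0, 0.6, 1.2]
width: 54.1
grasp_force: 30.0
```

>>> {"api": "apply_moves", "payload": {
  "targets": [
    [0,[0,0,-0.3],[0,0,0]],
    [0,[0,0,-0.6],[0,0,0]],
    [0,[0,0,-0.8],[0,0,0]],
    [0,[0,0,-0.8],[0,0,0]],
    [0,[0,0,-0.6],[0,0,0]],
    [0,[0,0,0],[0,0,0]]
  ]
}}

```text
t: 24.08
ee_pos: [600.1, 288.3, 181.3]
orientation: [0.356, 3.117, 0.004]
ft_force: [-0.3, 0.4, -1.7]
width: 54.2
grasp_force: 30.0
```

```bash
python3 - <<'E'
from plan import *
plan(571.6,-254.0,120,-0.148)
print(ctrl.get_obs()["qpos"])
E
```

```text
t=24.1 p=[600.1 288.3 181.3] tilt=0.31 F=[-0.3  0.4 -1.7] w=54.2 g=30.0 heading=1.343
level fix [ 0.0021  0.0028 -0.    ]  turn z total 0.9493 -> q6~-0.29; then shift total [-10.815   1.029   1.199]
[ 4.29964662e-01  5.24839492e-01  1.56741276e+00 -2.57435396e-05
  1.04387592e+00 -9.13248512e-01]
```

>>> {"api": "apply_moves", "payload": {
  "targets": [
    [0,[0,0,0],[0,0,0.095]],
    [0,[0,0,0],[0,0,0.095]],
    [0,[0,0,0],[0,0,0.095]],
    [0,[0,0,0],[0,0,0.095]],
    [0,[0,0,0],[0,0,0.095]],
    [0,[0,0,0],[0,0,0.095]],
    [0,[0,0,0],[0,0,0.095]],
    [0,[0,0,0],[0,0,0.095]]
  ]
}}

```text
t: 25.08
ee_pos: [597.6, 287.1, 176.1]
orientation: [-2.054, -2.375, 0.005]
ft_force: [0.5, 0.7, -2.6]
width: 53.7
grasp_force: 30.0
```

>>> {"api": "apply_moves", "payload": {
  "targets": [
    [0,[0,0,0],[0,0,0.095]],
    [0,[0,0,0],[0,0,0.095]],
    [0,[-0.9,0.085,0],[0,0,0]],
    [0,[-0.9,0.085,0],[0,0,0]],
    [0,[-0.9,0.085,0],[0,0,0]],
    [0,[-0.9,0.085,0],[0,0,0]],
    [0,[-0.9,0.085,0],[0,0,0]],
    [0,[-0.9,0.085,0],[0,0,0]]
  ]
}}

```text
t: 26.08
ee_pos: [582.4, 15.4, 176.5]
orientation: [-2.379, -2.049, 0.003]
ft_force: [0.9, 0.5, -2.3]
width: 54.3
grasp_force: 30.0
```

>>> {"api": "apply_moves", "payload": {
  "targets": [
    [0,[-0.9,0.085,0],[0,0,0]],
    [0,[-0.9,0.085,0],[0,0,0]],
    [0,[-0.9,0.085,0],[0,0,0]],
    [0,[-0.9,0.085,0],[0,0,0]],
    [0,[-0.9,0.085,0],[0,0,0]],
    [0,[-0.9,0.085,0.4],[0,0,0]],
    [0,[0,0,0.5],[0,0,0]],
    [0,[0,0,0],[0,0,0]]
  ]
}}

```text
t: 27.08
ee_pos: [566.2, -253.4, 129.7]
orientation: [-2.377, -2.044, 0.004]
ft_force: [0.4, 0.2, -1.7]
width: 53.6
grasp_force: 30.0
```

>>> {"api": "apply_moves", "payload": {
  "targets": [
    [0,[0,0,0],[0,0,0]],
    [0,[0,0,0],[0,0,0]]
  ]
}}

```text
t: 27.32
ee_pos: [569.6, -253.5, 134.0]
orientation: [2.379, 2.05, 0.001]
ft_force: [-0.1, 0.7, -2.6]
width: 53.7
grasp_force: 30.0
```

```bash
python3 - <<'E'
from plan import *
plan(571.6,-254.0,70,-0.148)
s=cam("side");c=proj(s,[571,-255,60]).astype(int);x0,y0=c-45
im=cv2.resize(s["pixels"][y0:y0+90,x0:x0+90],(540,540),interpolation=cv2.INTER_CUBIC)
from fit import W
p=[575.5,-227.4,-.148]
for y in(-84,-28,28,84):
  q=np.array([((proj(s,W(p,(a,b+y,35)))-(x0,y0)+.5)*6) for a,b in((-24,-20),(24,-20),(24,20),(-24,20))]).astype(np.int32)
  cv2.polylines(im,[q],True,(0,255,255),1)
cv2.imwrite("pics/c5.png",im)
E
```

```text
t=27.3 p=[ 569.6 -253.5  134. ] tilt=0.07 F=[-0.1  0.7 -2.6] w=53.7 g=30.0 heading=-0.148
level fix [ 0.0008  0.0002 -0.    ]  turn z total -0.0000 -> q6~-0.29; then shift total [-0.003  0.04   1.281]
```

View pics/c5.png

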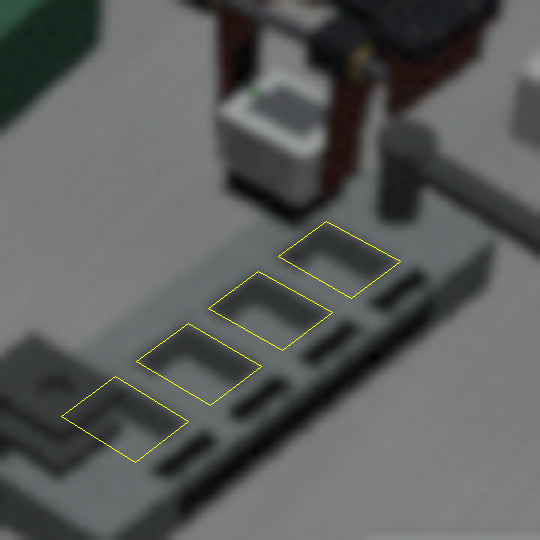

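The overlay lies on all four socket holes; socket 2 is centred near (270,310). I'll lower the module.

>>> {"api": "apply_moves", "payload": {
  "targets": [
    [0,[0,0.04,0.5],[0,0,0]],
    [0,[0,0,0.5],[0,0,0]],
    [0,[0,0,0.35],[0,0,0]],
    [0,[0,0,0.1],[0,0,0]],
    [0,[0,0,0.1],[0,0,0]],
    [0,[0,0,0],[0,0,0]]
  ]
}}

```text
t: 28.12
ee_pos: [571.2, -254.3, 56.0]
orientation: [2.38, 2.05, 0.0]
ft_force: [0.3, 0.4, -2.9]
width: 53.5
grasp_force: 30.0
```

>>> {"api": "apply_moves", "payload": {
  "targets": [
    [0,[0,0,0.08],[0,0,0]],
    [0,[0,0,0.08],[0,0,0]],
    [0,[0,0,0.08],[0,0,0]],
    [0,[0,0,0],[0,0,0]]
  ]
}}

```text
t: 28.62
ee_pos: [570.8, -254.2, 43.3]
orientation: [-2.38, -2.05, 0.0]
ft_force: [0.4, -0.2, -2.0]
width: 53.6
grasp_force: 30.0
```

>>> {"api": "apply_moves", "payload": {
  "targets": [
    [0,[0,0,0.06],[0,0,0]],
    [0,[0,0,0.04],[0,0,0]],
    [0,[0,0,0.02],[0,0,0]],
    [0,[0,0,0],[0,0,0]],
    [0,[0,0,0],[0,0,0]]
  ]
}}

```text
t: 29.25
ee_pos: [570.9, -254.2, 38.3]
orientation: [-2.381, -2.05, 0.0]
ft_force: [-2.0, 1.7, 5.6]
width: 53.8
grasp_force: 30.0
```

>>> {"api": "apply_moves", "payload": {
  "targets": [
    [0.4,[0,0,0],[0,0,0]],
    [0.6,[0,0,0],[0,0,0]],
    [0.7,[0,0,0],[0,0,0]],
    [0.8,[0,0,-0.5],[0,0,0]],
    [0.9,[0,0,-0.8],[0,0,0]],
    [1,[0,0,-0.8],[0,0,0]],
    [1,[0,0,-0.7],[0,0,0]],
    [1,[0,0,0],[0,0,0]]
  ]
}}

```text
t: 30.25
ee_pos: [572.7, -255.1, 180.7]
orientation: [2.377, 2.046, 0.004]
ft_force: [-0.5, 0.2, -0.2]
width: 87.5
grasp_force: 0.0
```

```bash
python3 - <<'E'
from plan import *
from sil import *
np.set_printoptions(precision=3,suppress=True)
v=measure("module1",MOD,[441.2,164.7,0],tol=22)
for k in v:print(k,v[k][0],v[k][1],v[k][2])
print([r["bbox"] for r in ctrl.masks_of("module1","side")])
q=v["both"][0] if v else [441.2,164.7,.112]
plan(q[0],q[1],24,q[2])
E
```

```text
both [441.384 164.897   3.259] 75.421875 879.0
side [441.782 165.072   0.132] 41.03125 573.0
top [440.742 164.025   3.221] 28.71875 306.0
[[271.1, 253.4, 299.8, 282.1], [316.0, 142.8, 340.0, 161.4]]
t=30.5 p=[ 570.  -253.8  176. ] tilt=0.16 F=[ 0.1  0.4 -0.5] w=88.1 g=0.0 heading=-0.149
level fix [-0.002 -0.001 -0.   ]  turn z total -0.1698 -> q6~0.22; then shift total [ 8.614 -1.565  3.056]
```

>>> {"api": "apply_moves", "payload": {
  "targets": [
    [1,[0,0,0],[0,0,-0.085]],
    [1,[0,0,0],[0,0,-0.085]],
    [1,[0.86,-0.156,0],[0,0,0]],
    [1,[0.86,-0.156,0],[0,0,0]],
    [1,[0.86,-0.156,0],[0,0,0]],
    [1,[0.86,-0.156,0],[0,0,0]],
    [1,[0.86,-0.156,0],[0,0,0]],
    [1,[0.86,-0.156,0],[0,0,0]]
  ]
}}

```text
t: 31.5
ee_pos: [492.9, -2.3, 176.6]
orientation: [-2.086, -2.347, 0.002]
ft_force: [1.2, 1.2, -0.6]
width: 88.0
grasp_force: 0.0
```

>>> {"api": "apply_moves", "payload": {
  "targets": [
    [1,[0.86,-0.156,0],[0,0,0]],
    [1,[0.86,-0.156,0],[0,0,0]],
    [1,[0.86,-0.156,0],[0,0,0]],
    [1,[0.86,-0.156,0.5],[0,0,0]],
    [1,[0,0,0.5],[0,0,0]],
    [1,[0,0,0],[0,0,0]],
    [1,[0,0,0],[0,0,0]]
  ]
}}

```text
t: 32.38
ee_pos: [443.0, 163.3, 127.8]
orientation: [-2.087, -2.348, 0.001]
ft_force: [1.0, 0.2, 1.3]
width: 87.7
grasp_force: 0.0
```

```bash
python3 - <<'E'
from plan import *
from sil import *
np.set_printoptions(precision=3,suppress=True)
v=measure("module1",MOD,[441.2,164.7,0],tol=22)
for k in v:print(k,v[k][0],v[k][1],v[k][2])
plan(441.4,164.8,24,.115)
E
```

```text
both [441.643 165.277   3.207] 35.21875 630.0
side [441.643 165.277   3.207] 35.21875 630.0
t=32.6 p=[443.5 163.3 128.4] tilt=0.08 F=[-0.3  0.  -0. ] w=88.0 g=0.0 heading=0.117
level fix [ 0.001 -0.     0.   ]  turn z total 0.0013 -> q6~0.22; then shift total [ 0.034 -0.041  2.088]
```

>>> {"api": "apply_moves", "payload": {
  "targets": [
    [1,[0.03,-0.04,0.5],[0,0,0]],
    [1,[0,0,0.5],[0,0,0]],
    [1,[0,0,0.5],[0,0,0]],
    [1,[0,0,0.4],[0,0,0]],
    [1,[0,0,0.19],[0,0,0]],
    [1,[0,0,0],[0,0,0]],
    [1,[0,0,0],[0,0,0]]
  ]
}}

```text
t: 33.45
ee_pos: [441.2, 165.0, 23.9]
orientation: [2.086, 2.348, 0.002]
ft_force: [-0.2, 0.8, -0.1]
width: 87.9
grasp_force: 0.0
```

>>> {"api": "apply_moves", "payload": {
  "targets": [
    [0.5,[0,0,0],[0,0,0]],
    [0.2,[0,0,0],[0,0,0]],
    [0.1,[0,0,0],[0,0,0]],
    [0,[0,0,0],[0,0,0]],
    [0,[0,0,0],[0,0,0]],
    [0,[0,0,0],[0,0,0]]
  ]
}}

```text
t: 34.2
ee_pos: [440.9, 164.9, 23.3]
orientation: [2.086, 2.348, 0.001]
ft_force: [-0.0, -0.1, 2.4]
width: 54.0
grasp_force: 29.8
```

>>> {"api": "apply_moves", "payload": {
  "targets": [
    [0,[0,0,-0.3],[0,0,0]],
    [0,[0,0,-0.6],[0,0,0]],
    [0,[0,0,-0.8],[0,0,0]],
    [0,[0,0,-0.8],[0,0,0]],
    [0,[0,0,-0.6],[0,0,0]],
    [0,[0,0,0],[0,0,0.085]],
    [0,[0,0,0],[0,0,0.085]],
    [0,[0,0,0],[0,0,0]]
  ]
}}

```text
t: 35.2
ee_pos: [440.2, 164.7, 178.7]
orientation: [-2.379, -2.051, 0.0]
ft_force: [0.9, 0.4, -2.7]
width: 54.2
grasp_force: 29.8
```

```bash
python3 - <<'E'
from plan import *
plan(579.5,-199.7,130,-0.148)
E
```

```text
t=35.2 p=[440.2 164.7 178.7] tilt=0.01 F=[ 0.9  0.4 -2.7] w=54.2 g=29.8 heading=-0.148
level fix [-0.0001  0.      0.    ]  turn z total 0.0001 -> q6~-0.21; then shift total [-6.797  3.83   0.974]
```

>>> {"api": "apply_moves", "payload": {
  "targets": [
    [0,[-0.755,0.425,0],[0,0,0]],
    [0,[-0.755,0.425,0],[0,0,0]],
    [0,[-0.755,0.425,0],[0,0,0]],
    [0,[-0.755,0.425,0],[0,0,0]],
    [0,[-0.755,0.425,0],[0,0,0]],
    [0,[-0.755,0.425,0],[0,0,0]],
    [0,[-0.755,0.425,0],[0,0,0]],
    [0,[-0.755,0.425,0],[0,0,0]]
  ]
}}

```text
t: 36.2
ee_pos: [563.9, -160.4, 178.1]
orientation: [-2.377, -2.053, 0.001]
ft_force: [-0.1, 0.6, -2.4]
width: 54.3
grasp_force: 29.8
```

>>> {"api": "apply_moves", "payload": {
  "targets": [
    [0,[-0.755,0.43,0],[0,0,0]],
    [0,[0,0,0.5],[0,0,0]],
    [0,[0,0,0.4],[0,0,0]],
    [0,[0,0,0],[0,0,0]],
    [0,[0,0,0],[0,0,0]],
    [0,[0,0,0],[0,0,0]]
  ]
}}

```text
t: 36.95
ee_pos: [580.2, -199.4, 134.1]
orientation: [2.379, 2.05, 0.001]
ft_force: [-0.8, 0.4, -2.0]
width: 54.0
grasp_force: 29.8
```

```bash
python3 - <<'E'
from plan import *
plan(579.5,-199.7,62,-0.148)
s=cam("side");c=proj(s,[571,-235,60]).astype(int);x0,y0=c-45
im=cv2.resize(s["pixels"][y0:y0+90,x0:x0+90],(540,540),interpolation=cv2.INTER_CUBIC)
cv2.imwrite("pics/c6.png",im)
E
```

```text
t=37.0 p=[ 580.2 -199.4  134.1] tilt=0.08 F=[-0.8  0.4 -2. ] w=54.0 g=29.8 heading=-0.148
level fix [ 0.0009  0.0002 -0.    ]  turn z total -0.0001 -> q6~-0.20; then shift total [-0.008 -0.015  1.443]
```

View pics/c6.png

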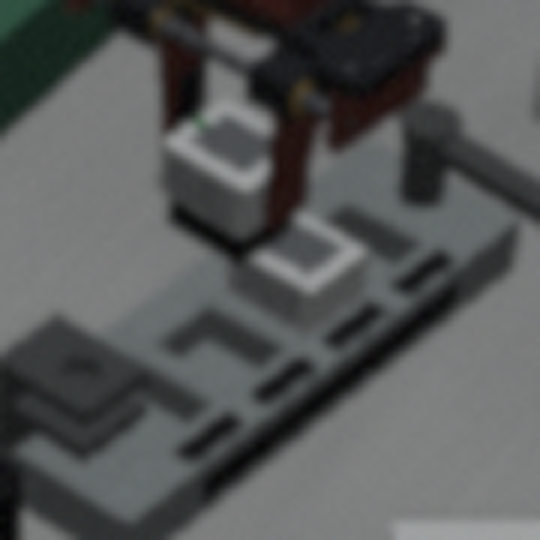

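The crop shows the first module seated in socket 2 at (310,265), and the held one above socket 3, whose hole is at (220,335). I'll lower it.

>>> {"api": "apply_moves", "payload": {
  "targets": [
    [0,[-0.01,-0.015,0.5],[0,0,0]],
    [0,[0,0,0.5],[0,0,0]],
    [0,[0,0,0.35],[0,0,0]],
    [0,[0,0,0.1],[0,0,0]],
    [0,[0,0,0.1],[0,0,0]],
    [0,[0,0,0],[0,0,0]]
  ]
}}

```text
t: 37.75
ee_pos: [579.1, -200.1, 56.0]
orientation: [2.38, 2.05, 0.001]
ft_force: [0.1, -0.5, -2.3]
width: 54.0
grasp_force: 29.8
```

>>> {"api": "apply_moves", "payload": {
  "targets": [
    [0,[0,0,0.08],[0,0,0]],
    [0,[0,0,0.08],[0,0,0]],
    [0,[0,0,0.08],[0,0,0]],
    [0,[0,0,0],[0,0,0]]
  ]
}}

```text
t: 38.25
ee_pos: [579.0, -200.0, 43.4]
orientation: [2.38, 2.05, 0.0]
ft_force: [2.2, -1.6, -2.7]
width: 54.2
grasp_force: 29.8
```

>>> {"api": "apply_moves", "payload": {
  "targets": [
    [0,[0,0,0.06],[0,0,0]],
    [0,[0,0,0.04],[0,0,0]],
    [0,[0,0,0.02],[0,0,0]],
    [0,[0,0,0],[0,0,0]],
    [0,[0,0,0],[0,0,0]]
  ]
}}

```text
t: 38.88
ee_pos: [579.1, -200.0, 38.4]
orientation: [2.38, 2.05, 0.001]
ft_force: [-0.4, 1.3, 5.0]
width: 54.0
grasp_force: 29.8
```

>>> {"api": "apply_moves", "payload": {
  "targets": [
    [0.4,[0,0,0],[0,0,0]],
    [0.6,[0,0,0],[0,0,0]],
    [0.7,[0,0,0],[0,0,0]],
    [0.7,[0,0,-0.5],[0,0,0]],
    [0.7,[0,0,-0.8],[0,0,0]],
    [0.6,[0,0,-0.8],[0,0,0]],
    [0.5,[0,0,-0.5],[0,0,0]],
    [0.5,[0,0,0],[0,0,0]]
  ]
}}

```text
t: 39.88
ee_pos: [580.0, -200.4, 169.5]
orientation: [2.378, 2.048, 0.003]
ft_force: [0.5, 0.3, -0.1]
width: 65.8
grasp_force: 0.0
```

```bash
python3 - <<'E'
from plan import *
from sil import *
np.set_printoptions(precision=3,suppress=True)
plan(410.6,-326.7,165,1.333)
for n in("side","top"):
    im=cam(n)
    print(n,[(round(r["score"],2),np.round(r["bbox"]).tolist()) for r in ctrl.masks_of("module1",n)])
    print("handle",[(np.round(r["xy"],1).tolist(),round(r["score"],2)) for r in ctrl.pinpoint("bar_handle",n)],proj(im,[410.6,-326.7,124]))
E
```

```text
t=39.9 p=[ 580.  -200.4  169.5] tilt=0.23 F=[ 0.5  0.3 -0.1] w=65.8 g=0.0 heading=-0.149
level fix [ 0.003  0.001 -0.   ]  turn z total 1.0565 -> q6~1.12; then shift total [-2.697  3.253  0.081]
side [(0.83, [316.0, 141.0, 340.0, 163.0]), (0.43, [235.0, 110.0, 252.0, 167.0])]
handle [([389.8, 134.4], 0.68)] [391.278 138.066]
top [(0.57, [338.0, 204.0, 347.0, 222.0])]
handle [] [395.259 267.667]
```

>>> {"api": "apply_moves", "payload": {
  "targets": [
    [0.5,[0,0,0],[0,0,-0.1]],
    [0.5,[0,0,0],[0,0,-0.1]],
    [0.5,[0,0,0],[0,0,-0.1]],
    [0.5,[0,0,0],[0,0,-0.1]],
    [0.5,[0,0,0],[0,0,-0.1]],
    [0.5,[0,0,0],[0,0,-0.1]],
    [0.5,[0,0,0],[0,0,-0.1]],
    [0.5,[0,0,0],[0,0,-0.1]]
  ]
}}

```text
t: 41.18
ee_pos: [578.4, -199.8, 166.6]
orientation: [-0.713, -3.058, -0.0]
ft_force: [-0.2, 0.2, 0.1]
width: 66.3
grasp_force: 0.0
```

>>> {"api": "apply_moves", "payload": {
  "targets": [
    [0.5,[0,0,0],[0,0,-0.1]],
    [0.5,[0,0,0],[0,0,-0.045]],
    [0.5,[0.54,-0.65,0],[0,0,0]],
    [0.5,[0.54,-0.65,0],[0,0,0]],
    [0.5,[0.54,-0.65,0],[0,0,0]],
    [0.5,[0.54,-0.65,0],[0,0,0]],
    [0.5,[0.54,-0.65,0],[0,0,0]],
    [0.5,[0,0,0],[0,0,0]]
  ]
}}

```text
t: 42.18
ee_pos: [407.5, -327.3, 166.9]
orientation: [-0.374, -3.118, -0.001]
ft_force: [0.7, 0.2, 0.0]
width: 66.1
grasp_force: 0.0
```

>>> {"api": "apply_moves", "payload": {
  "targets": [
    [0.5,[0,0,0],[0,0,0]],
    [0.5,[0,0,0],[0,0,0]]
  ]
}}

```text
t: 42.42
ee_pos: [410.4, -325.9, 167.4]
orientation: [-0.367, -3.12, -0.0]
ft_force: [1.2, 0.2, -0.4]
width: 65.7
grasp_force: 0.0
```

```bash
python3 - <<'E'
from plan import *
plan(410.6,-326.7,91.6,1.333)
print(ctrl.get_obs()["qpos"].__getitem__(5))
E
```

```text
t=42.4 p=[ 410.4 -325.9  167.4] tilt=0.01 F=[ 1.2  0.2 -0.4] w=65.7 g=0.0 heading=1.336
level fix [ 0.0001 -0.0001  0.    ]  turn z total 2.0022 -> q6~1.11; then shift total [0.008 0.014 1.517]
-2.0306176430669063
```

>>> {"api": "apply_moves", "payload": {
  "targets": [
    [0.3,[-0.008,-0.014,0.5],[0,0,0.002]],
    [0.2,[0,0,0.6],[0,0,0]],
    [0.1,[0,0,0.42],[0,0,0]],
    [0,[0,0,0],[0,0,0]],
    [-0.3,[0,0,0],[0,0,0]],
    [-0.6,[0,0,0],[0,0,0]],
    [-0.7,[0,0,0],[0,0,0]],
    [-0.7,[0,0,0],[0,0,0]]
  ]
}}

```text
t: 43.42
ee_pos: [410.4, -327.6, 92.5]
orientation: [0.374, 3.118, -0.001]
ft_force: [-0.4, 0.6, 6.3]
width: 19.6
grasp_force: 30.0
```

>>> {"api": "apply_moves", "payload": {
  "targets": [
    [-0.7,[0,0,0],[0,0,0]],
    [-0.7,[0,0,0],[0,0,0]]
  ]
}}

```text
t: 43.68
ee_pos: [410.3, -327.7, 92.5]
orientation: [0.374, 3.118, -0.001]
ft_force: [-0.2, 1.5, 6.6]
width: 19.5
grasp_force: 30.0
```

>>> {"api": "apply_moves", "payload": {
  "targets": [
    [-0.7,[-0.009,0.235,0],[0,0,0.05]],
    [-0.7,[-0.009,0.235,0],[0,0,0.05]],
    [-0.7,[-0.009,0.235,0],[0,0,0.05]],
    [-0.7,[-0.009,0.235,0],[0,0,0.05]],
    [-0.7,[-0.009,0.235,0],[0,0,0.05]],
    [-0.7,[-0.009,0.235,0],[0,0,0.05]],
    [-0.7,[-0.009,0.235,0],[0,0,0.05]],
    [-0.7,[-0.009,0.235,0],[0,0,0.05]]
  ]
}}

```text
t: 44.68
ee_pos: [458.2, -248.0, 92.5]
orientation: [-1.323, -2.849, -0.0]
ft_force: [-2.3, 1.2, 9.2]
width: 19.5
grasp_force: 30.0
```

>>> {"api": "apply_moves", "payload": {
  "targets": [
    [-0.7,[-0.009,0.235,0],[0,0,0.05]],
    [-0.7,[-0.009,0.235,0],[0,0,0.05]],
    [-0.7,[-0.009,0.235,0],[0,0,0.05]],
    [-0.7,[-0.009,0.235,0],[0,0,0.05]],
    [-0.7,[-0.009,0.235,0],[0,0,0.05]],
    [-0.7,[-0.009,0.235,0],[0,0,0.05]],
    [-0.7,[-0.009,0.235,0],[0,0,0.05]],
    [-0.7,[-0.009,0.235,0],[0,0,0.05]]
  ]
}}

```text
t: 45.68
ee_pos: [544.0, -211.9, 92.5]
orientation: [-2.138, -2.3, -0.001]
ft_force: [-1.3, 5.5, 8.4]
width: 19.4
grasp_force: 30.0
```

>>> {"api": "apply_moves", "payload": {
  "targets": [
    [-0.7,[-0.009,0.235,0],[0,0,0.05]],
    [-0.7,[-0.009,0.235,0],[0,0,0.05]],
    [-0.7,[0,0.1,0],[0,0,0.02]],
    [-0.7,[0,0,0],[0,0,0]],
    [-0.7,[0,0,0],[0,0,0]]
  ]
}}

```text
t: 46.3
ee_pos: [573.1, -212.4, 92.5]
orientation: [-2.344, -2.091, -0.003]
ft_force: [1.7, 8.2, 6.8]
width: 19.2
grasp_force: 30.0
```

```bash
python3 - <<'E'
from plan import *
plan(577.9,-213,91.6)
E
```

```text
t=46.3 p=[ 573.1 -212.4   92.5] tilt=0.11 F=[1.7 8.2 6.8] w=19.2 g=30.0 heading=-0.114
level fix [ 0.0006 -0.0011  0.    ]  turn z total -0.0000 -> q6~-0.26; then shift total [-0.001  0.097  0.018]
```

>>> {"api": "apply_moves", "payload": {
  "targets": [
    [-0.7,[0,0.06,0],[0,0,0.012]],
    [-0.7,[0,0.03,0],[0,0,0.01]],
    [-0.7,[0,0,0],[0,0,0]]
  ]
}}

```text
t: 46.68
ee_pos: [577.5, -212.9, 92.5]
orientation: [-2.379, -2.051, -0.003]
ft_force: [1.0, 7.6, 6.8]
width: 19.8
grasp_force: 30.0
```

>>> {"api": "apply_moves", "payload": {
  "targets": [
    [-0.7,[0,0.02,0],[0,0,0]],
    [-0.7,[0,0,0],[0,0,0]]
  ]
}}

```text
t: 46.92
ee_pos: [577.9, -213.0, 92.5]
orientation: [-2.379, -2.05, -0.002]
ft_force: [-1.5, 8.8, 8.5]
width: 19.5
grasp_force: 30.0
```

>>> {"api": "apply_moves", "payload": {
  "targets": [
    [-0.7,[0,0.02,0],[0,0,0]],
    [-0.7,[0,0.01,0],[0,0,0]],
    [-0.7,[0,0,0],[0,0,0]]
  ]
}}

```text
t: 47.3
ee_pos: [577.9, -213.0, 92.5]
orientation: [-2.377, -2.049, 0.001]
ft_force: [-6.9, 8.2, 12.9]
width: 19.2
grasp_force: 30.0
```

>>> {"api": "apply_moves", "payload": {
  "targets": [
    [-0.4,[0,0,0],[0,0,0]],
    [-0.2,[0,0,0],[0,0,0]],
    [0,[0,0,0],[0,0,0]],
    [0.1,[0,0,0],[0,0,0]],
    [0.1,[0,0,-0.3],[0,0,0]],
    [0.1,[0,0,-0.7],[0,0,0]],
    [0.1,[0,0,-0.5],[0,0,0]],
    [0.1,[0,0,0],[0,0,0]]
  ]
}}

```text
t: 48.3
ee_pos: [580.9, -215.2, 169.6]
orientation: [2.376, 2.049, 0.004]
ft_force: [-0.5, -1.0, -0.7]
width: 48.3
grasp_force: 0.0
```

```bash
python3 - <<'E'
from plan import *
from sil import *
np.set_printoptions(precision=3,suppress=True)
v=measure("pin",PIN,[431,6,0],4,60,False)
for k in v:print(k,v[k][0],v[k][1],v[k][2])
plan(431,6.2,160,-.15)
s=cam("side");c=proj(s,[578,-213,60]).astype(int);x0,y0=c-55
cv2.imwrite("pics/c7.png",cv2.resize(s["pixels"][y0:y0+110,x0:x0+110],(550,550),interpolation=cv2.INTER_CUBIC))
E
```

```text
both [430.015   7.011] 45.6875 230.0
side [429.967   6.926] 17.328125 168.0
top [430.789   6.658] 28.296875 62.0
t=48.5 p=[ 578.6 -214.3  165.6] tilt=0.11 F=[-0.1  0.3 -1. ] w=47.9 g=0.0 heading=-0.147
level fix [-0.001 -0.    -0.   ]  turn z total 0.0016 -> q6~0.15; then shift total [ 3.918 -3.577  0.12 ]
```

View pics/c7.png

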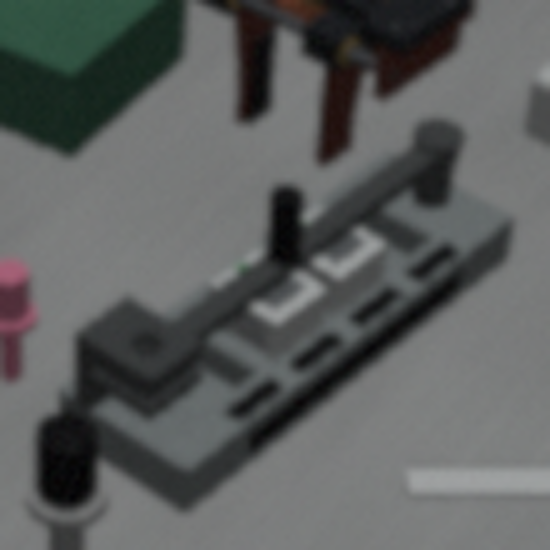

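The crop shows the bar closed with its lug in the fork (hole at 148,340) and both modules seated beneath it. Now I'll fetch the pin.

>>> {"api": "apply_moves", "payload": {
  "targets": [
    [0.2,[0.656,-0.596,0],[0,0,0]],
    [0.2,[0.656,-0.596,0],[0,0,0]],
    [0.2,[0.656,-0.596,0],[0,0,0]],
    [0.2,[0.656,-0.596,0],[0,0,0]],
    [0.2,[0.656,-0.596,0],[0,0,0]],
    [0.2,[0.654,-0.595,0],[0,0,0]],
    [0.2,[0,0,0],[0,0,0]],
    [0.2,[0,0,0],[0,0,0]]
  ]
}}

```text
t: 49.55
ee_pos: [431.9, 6.2, 166.5]
orientation: [2.378, 2.052, -0.0]
ft_force: [0.0, -0.1, 0.8]
width: 53.0
grasp_force: 0.0
```

>>> {"api": "apply_moves", "payload": {
  "targets": [
    [0.2,[0,0,0],[0,0,0]]
  ]
}}

```text
t: 49.68
ee_pos: [432.2, 5.6, 166.6]
orientation: [2.38, 2.05, 0.0]
ft_force: [-0.4, -0.3, -0.1]
width: 52.4
grasp_force: 0.0
```

```bash
python3 - <<'E'
from plan import *
plan(430.6,6.5,64)
E
```

```text
t=49.7 p=[432.2   5.6 166.6] tilt=0.01 F=[-0.4 -0.3 -0.1] w=52.4 g=0.0 heading=-0.148
level fix [ 0.0001  0.     -0.    ]  turn z total -0.0000 -> q6~0.14; then shift total [ 0.013 -0.034  2.051]
```

>>> {"api": "apply_moves", "payload": {
  "targets": [
    [0.2,[0.013,-0.034,0.5],[0,0,0]],
    [0.2,[0,0,0.6],[0,0,0]],
    [0.2,[0,0,0.5],[0,0,0]],
    [0.2,[0,0,0.44],[0,0,0]],
    [0.2,[0,0,0],[0,0,0]],
    [-0.1,[0,0,0],[0,0,0]],
    [-0.4,[0,0,0],[0,0,0]],
    [-0.6,[0,0,0],[0,0,0]]
  ]
}}

```text
t: 50.68
ee_pos: [430.4, 7.1, 65.4]
orientation: [2.378, 2.051, 0.002]
ft_force: [0.7, -0.3, -0.0]
width: 26.3
grasp_force: 0.0
```

>>> {"api": "apply_moves", "payload": {
  "targets": [
    [-0.6,[0,0,0],[0,0,0]],
    [-0.6,[0,0,0],[0,0,0]],
    [-0.6,[0,0,0],[0,0,0]]
  ]
}}

```text
t: 51.05
ee_pos: [430.4, 7.2, 65.3]
orientation: [2.378, 2.051, 0.001]
ft_force: [-1.4, -0.4, 6.2]
width: 23.0
grasp_force: 30.0
```

>>> {"api": "apply_moves", "payload": {
  "targets": [
    [-0.6,[0,0,-0.3],[0,0,0]],
    [-0.6,[0,0,-0.5],[0,0,0]],
    [-0.6,[0,0,-0.6],[0,0,0]],
    [-0.6,[0,0,-0.7],[0,0,0]],
    [-0.6,[0,0,-0.6],[0,0,0]],
    [-0.6,[0,0,0],[0,0,0]],
    [-0.6,[0,0,0],[0,0,0]],
    [-0.6,[0,0,0],[0,0,0]]
  ]
}}

```text
t: 52.05
ee_pos: [428.9, 7.2, 198.4]
orientation: [-2.378, -2.051, 0.003]
ft_force: [0.3, 0.3, -0.2]
width: 23.3
grasp_force: 30.0
```

```bash
python3 - <<'E'
from plan import *
plan(594.6,-93.9,170)
E
```

```text
t=52.0 p=[428.9   7.2 198.4] tilt=0.15 F=[ 0.3  0.3 -0.2] w=23.3 g=30.0 heading=-0.147
level fix [-0.0016  0.0002  0.    ]  turn z total -0.0000 -> q6~-0.04; then shift total [-1.513  3.577  0.56 ]
```

>>> {"api": "apply_moves", "payload": {
  "targets": [
    [-0.6,[-0.302,0.715,0],[0,0,0]],
    [-0.6,[-0.302,0.715,0],[0,0,0]],
    [-0.6,[-0.302,0.715,0],[0,0,0]],
    [-0.6,[-0.302,0.715,0],[0,0,0]],
    [-0.6,[-0.302,0.715,0],[0,0,0]],
    [-0.6,[0,0,0.4],[0,0,0]],
    [-0.6,[0,0,0],[0,0,0]],
    [-0.6,[0,0,0],[0,0,0]]
  ]
}}

```text
t: 53.05
ee_pos: [595.0, -93.5, 179.2]
orientation: [-2.378, -2.051, 0.002]
ft_force: [-0.0, 0.4, -0.4]
width: 23.2
grasp_force: 30.0
```

>>> {"api": "apply_moves", "payload": {
  "targets": [
    [-0.6,[0,0,0],[0,0,0]]
  ]
}}

```text
t: 53.18
ee_pos: [595.6, -93.5, 180.2]
orientation: [2.378, 2.052, 0.001]
ft_force: [-0.1, 0.9, -0.2]
width: 23.3
grasp_force: 30.0
```

```bash
python3 - <<'E'
from plan import *
plan(594.6,-93.9,160)
s=cam("side");c=proj(s,[595,-94,120]).astype(int);x0,y0=c-40
im=cv2.resize(s["pixels"][y0:y0+80,x0:x0+80],(560,560),interpolation=cv2.INTER_CUBIC)
p=ctrl.get_obs()["ee_pos"]
for q in([594.7,-94,89],[p[0],p[1],p[2]-61.3],[p[0],p[1],p[2]-13.3]):
  u=((proj(s,q)-(x0,y0)+.5)*7).astype(int);cv2.circle(im,tuple(map(int,u)),3,(0,0,255),-1)
cv2.imwrite("pics/c8.png",im)
E
```

```text
t=53.2 p=[595.6 -93.5 180.2] tilt=0.04 F=[-0.1  0.9 -0.2] w=23.3 g=30.0 heading=-0.147
level fix [ 0.0004  0.     -0.    ]  turn z total -0.0000 -> q6~-0.03; then shift total [-0.01  -0.019  0.404]
```

View pics/c8.png

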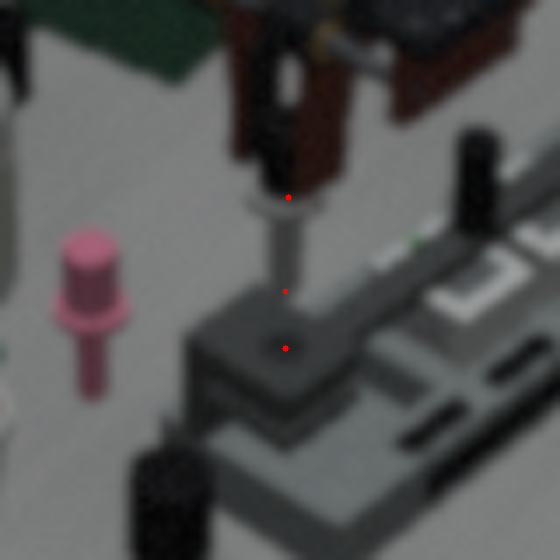

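The crop shows the pin's tip at (284,293) above the fork hole at (285,347), on the predicted marks. I'll lower it slowly.

>>> {"api": "apply_moves", "payload": {
  "targets": [
    [-0.6,[-0.01,-0.015,0.4],[0,0,0]],
    [-0.6,[0,0,0.2],[0,0,0]],
    [-0.6,[0,0,0.1],[0,0,0]],
    [-0.6,[0,0,0.1],[0,0,0]],
    [-0.6,[0,0,0],[0,0,0]],
    [-0.6,[0,0,0],[0,0,0]]
  ]
}}

```text
t: 53.98
ee_pos: [595.0, -94.2, 140.0]
orientation: [2.379, 2.051, 0.001]
ft_force: [0.7, 0.4, -1.2]
width: 23.2
grasp_force: 30.0
```

>>> {"api": "apply_moves", "payload": {
  "targets": [
    [-0.6,[0,0,0.1],[0,0,0]],
    [-0.6,[0,0,0.08],[0,0,0]],
    [-0.6,[0,0,0.08],[0,0,0]],
    [-0.6,[0,0,0],[0,0,0]]
  ]
}}

```text
t: 54.48
ee_pos: [594.4, -94.1, 126.2]
orientation: [-2.379, -2.051, 0.001]
ft_force: [0.1, 0.4, -0.6]
width: 23.3
grasp_force: 30.0
```

>>> {"api": "apply_moves", "payload": {
  "targets": [
    [-0.6,[0,0,0.1],[0,0,0]],
    [-0.6,[0,0,0.1],[0,0,0]],
    [-0.6,[0,0,0.1],[0,0,0]],
    [-0.6,[0,0,0.1],[0,0,0]],
    [-0.6,[0,0,0],[0,0,0]]
  ]
}}

```text
t: 55.1
ee_pos: [594.4, -94.1, 106.1]
orientation: [-2.378, -2.051, 0.001]
ft_force: [0.6, 0.2, -0.2]
width: 23.4
grasp_force: 30.0
```

>>> {"api": "apply_moves", "payload": {
  "targets": [
    [-0.6,[0,0,0.06],[0,0,0]],
    [-0.6,[0,0,0.03],[0,0,0]],
    [-0.6,[0,0,0],[0,0,0]],
    [-0.6,[0,0,0],[0,0,0]]
  ]
}}

```text
t: 55.6
ee_pos: [594.8, -94.2, 102.4]
orientation: [2.379, 2.052, 0.0]
ft_force: [-1.5, -0.1, 0.9]
width: 23.5
grasp_force: 30.0
```

>>> {"api": "apply_moves", "payload": {
  "targets": [
    [-0.6,[0,0,0.03],[0,0,0]],
    [-0.6,[0,0,0],[0,0,0]]
  ]
}}

```text
t: 55.85
ee_pos: [594.9, -94.2, 102.3]
orientation: [2.379, 2.052, 0.0]
ft_force: [-4.8, 0.7, 13.3]
width: 23.1
grasp_force: 30.0
```

Seated: Fz rose to 13 N and the TCP stopped at 102.3. I'll release, raise and back away.

>>> {"api": "apply_moves", "payload": {
  "targets": [
    [-0.4,[0,0,0],[0,0,0]],
    [-0.2,[0,0,0],[0,0,0]],
    [0,[0,0,0],[0,0,0]],
    [0.1,[0,0,0],[0,0,0]],
    [0.1,[0,0,-0.3],[0,0,0]],
    [0.1,[0,0,-0.7],[0,0,0]],
    [0.1,[0,0,-0.7],[0,0,0]],
    [0.1,[0,0,-0.5],[0,0,0]]
  ]
}}

```text
t: 56.85
ee_pos: [595.4, -94.3, 213.5]
orientation: [2.378, 2.05, 0.003]
ft_force: [0.0, 0.2, 0.1]
width: 48.3
grasp_force: 0.0
```

>>> {"api": "apply_moves", "payload": {
  "targets": [
    [0.1,[0.6,-0.6,0],[0,0,0]],
    [0.1,[0.6,-0.6,0],[0,0,0]],
    [0.1,[0.6,-0.6,0],[0,0,0]],
    [0.1,[0.6,-0.6,0],[0,0,0]],
    [0.1,[0,0,0],[0,0,0]],
    [0.1,[0,0,0],[0,0,0]]
  ]
}}

```text
t: 57.6
ee_pos: [494.6, 42.0, 211.6]
orientation: [2.377, 2.052, 0.002]
ft_force: [0.1, 0.2, -0.5]
width: 48.2
grasp_force: 0.0
```

```bash
python3 - <<'E'
from plan import *
from sil import *
np.set_printoptions(precision=3,suppress=True)
v=measure("pin",PIN,[594.9,-94,0],41,110,False)
for k in v:print(k,v[k][0],v[k][1],v[k][2])
plan(594,-94,160)
t=[]
for n,o in(("side",(60,45)),("top",(60,45))):
    s=cam(n);c=proj(s,[578,-213,60]).astype(int);x0,y0=c-o
    t.append(cv2.resize(s["pixels"][y0:y0+100,x0:x0+110],(400,364),interpolation=cv2.INTER_CUBIC))
    print(n,[(round(r["score"],2),np.round(r["bbox"]).tolist()) for r in ctrl.masks_of("module1",n)])
cv2.imwrite("pics/c9.png",np.hstack(t))
E
```

```text
both [593.801 -93.7  ] 114.171875 142.0
side [ 590.861 -103.694] 105.765625 44.0
top [593.97  -93.668] 7.625 98.0
t=57.8 p=[494.3  41.4 210.8] tilt=0.02 F=[-1.4  0.1 -0.2] w=48.7 g=0.0 heading=-0.149
level fix [ 0.  0. -0.]  turn z total -0.0000 -> q6~-0.03; then shift total [-2.384  2.372  1.017]
side [(0.32, [152.0, 309.0, 189.0, 360.0])]
top [(0.74, [304.0, 194.0, 406.0, 241.0]), (0.66, [358.0, 207.0, 376.0, 225.0]), (0.62, [338.0, 204.0, 350.0, 222.0])]
```

View pics/c9.png

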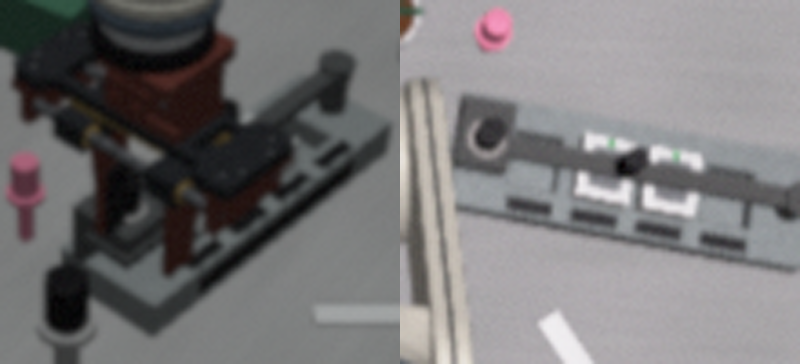

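The top crop shows the pin's flange on the fork at (488,135), the bar closed, and both modules in sockets 2 and 3 at (607,168) and (673,180). The arm is clear, so I'll hand it in.

```bash
python3 -c "
from workcell import ctrl
print(ctrl.close_job())"
```

```text
the job is handed in; nothing more can be done
None
```

The job is handed in at about 58 s of the 210 s allowed: both modules on the table are home in sockets 2 and 3, the bar is closed against its stop, and the pin is seated in the fork; `close_job()` returned no verdict.

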